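Tuck a flashing under a lapped shingle

TASK

Make up the roof-edge sample: set the small wooden backing block flat and square into the pocket of the plywood board and let go of it, then slide the plain edge of the aluminium flashing, hem to the front, under the hinged metal shingle without lifting the shingle, until it is fully home against the stop. Finish still holding the flashing, pressing it down flat on the board with about 10 N; do not let go. Leave the tape measure, pliers and screwdriver where they are.

Things in the scene. Friction and masses are not known exactly. Their poses are not given: they have to be found in the camera images.
- board: Plywood board fixed to the bench, 210 (x) x 200 (y) x 30 mm; origin at the centre of its underside, x from open front to back; flat deck at z = 30 mm. Under the shingle two side battens, 9 mm high, have inner faces at y = +-76 mm (x = 17 to 96 mm). The flashing is home with its origin at x = y = 0, z = 30 mm here and its axes along the board's.
- pocket (a point): Centre of the pocket's floor, at x = -14 mm, y = 0, z = 6.5 mm in the board's frame, same axes. The pocket is 53 (x) x 65 (y) mm and 23.5 mm deep; in the middle of each of its two y sides a finger well, 36 mm wide in x and equally deep, reaches out to y = +-62 mm.
- shingle_edge (a point): Middle of the lower front edge of the shingle when it is shut: 9 mm above the deck, at x = +17, z = 39 mm in the board's frame. The shingle is a dark steel plate 83 mm deep, 184 mm wide and 4 mm thick, with raised ribs up to 4 mm higher.
- stop (a point): Foot of the stop bar, 9 mm high, that runs across under the shingle: on the deck, x = +50 mm in the board's frame. The flashing's plain edge ends here.
- shingle (a joint): Angle of the shingle's hinge at the back (axis along y of the board, 87 mm behind the shingle's front edge): 0 lies shut on the battens, positive is lifted; 0.01 rad is 0.9 mm at the edge. Weighs 150 g and falls shut.
- flashing: Loose aluminium flashing, about 140 g: a flat plate 100 (x) x 140 (y) x 4 mm with an upright boxed hem 10 mm thick along its whole -x edge (x = -50 to -40 mm), top 30 mm above the underside. Origin at the centre of the underside, z up; +x points to the plain edge that is tucked in. Can be held by pinching the hem across x.
- hem_top (a point): Middle of the top of the flashing's hem, at x = -45, z = 30 mm in its frame.
- tuck_edge (a point): Middle of the flashing's plain edge at its underside, x = +50 mm in its frame.
- block: Loose light wooden backing block, 48 (x) x 60 (y) x 22 mm high, about 60 g; origin at the centre of its underside, z up. Fits the pocket with 2.5 mm play on each side, its y along the board's y (either way round); its top then lies 1.5 mm below the deck.
- tape_measure: Tape measure, 34 x 84 x 60 mm, a bystander standing on the bench; origin at its underside.
- pliers: Pliers, 65 x 187 x 14 mm, a bystander lying near the front of the bench.
- screwdriver_flat: Flat screwdriver, 29 x 208 x 29 mm, a bystander lying on the bench.
Not all that is in view belongs to the job. There is more than one size of the flashing; the one meant has the size given above.

How it is judged:
By the outcome, as a careful person would: the job done as asked, in the order asked, and still so for the second after the job is handed in, while the arm keeps its last pose, push and grip.
It also fails if it takes over 48 s, if anything falls off the work surface, if the arm or the gripper's body presses on something with over 40 N, if the wrist force passes 120 N, or if a joint passes its speed limit or range.

ROBOT

A 6-joint arm with a two-finger parallel gripper is mounted at the origin on a cart in front of the work surface, level with it; the furniture and walls round the work are solid. World frame = base frame: x ahead of the robot, y to its left, z up, the work surface at z = 0. Lengths are in m, angles in degrees, forces in N, time in s.
With the tool pointing down it reaches from about 0.35 to 0.975 m from the base axis. Payload 17.4 kg.
Tool frame: the origin (TCP) lies midway between the tips of the shut fingers; the grasp point (between the pads) lies 19 mm behind it; z points along the fingers, y is the direction in which the jaws open and shut (so a half turn about z gives the same grasp; the last joint's range is limited). The gripper opens to 85 mm and grips with 20 to 120 N. Pads are 22 mm wide; open, the fingers measure 114 mm over their backs; the gripper's body (76 mm by 85 mm) begins 54 mm behind the grasp point. The pads swing forward as they close: fully open they stand 13 mm farther back than shut.
Start: joints at [-67.483, 6.646, 82.598, -0, 90.757, -2.166], TCP at [0.282, -0.613, 0.231] pointing down, gripper open.
Joint ranges: [-162.19, 162.19], [-47.58, 125.68], [4.15, 143.07], [-65.23, 245.23], [0.69, 171.88], [-170.13, 170.13]. Speed limits (degrees/s): [108.29, 108.29, 127.2, 180, 180, 180].

INTERFACE

Orientations are given as [roll, pitch, yaw] about the fixed x, y, z axes, in that order (R = Rz(yaw) Ry(pitch) Rx(roll)).
In Python, from rig import r, camera, camera_model, ticket gives the robot as it stands.
- The arm moves only by the tool servo_tool, never from a script. Its argument "moves" is a list of rows, each an object of numbers: "tx", "ty", "tz": the shift along the tool's x, y, z in cm; "twist": the turn about the tool's z in degrees; "claw": the opening in per cent of the stroke, from 0 (shut) to 100 (fully open). A call has 1 to 8 rows; each row shifts and turns the commanded pose from where the row before left it, along the tool's axes as they then stand; what a row does not reach is not made up. A row lasts 1/8 s, in which the tool goes at most 62.5 mm and 10.7 degrees, less where a joint would pass 70% of its speed; a pose out of reach is approached as far as the arm can. A call is refused whole if a number of a shift passes 6.25 or a number of a turn 10.7, either way. A call with a gripper value outside its range is refused whole. The fingers move at their own pace and stop on an object; the grip force is fixed at half the most. Time passes only in rows, so rows that do not move let the fingers close. It gives the time, the measured TCP pose, the force and the opening at its end, in the units of the state.
- r.get_obs(): the state, without advancing time (a new reading comes with each control period).
- camera(name): name is "scene" or "top" or "wrist"; returns the picture (384x512x3 uint8, red, green, blue); there is no depth.
- camera_model(name): a dict with "fx", "fy", "cx", "cy" (pixels), "k1" (the pictures are not rectified: a ray, as slopes to the right and down, at radius r is drawn at 1 + k1 r^2 times it, then the intrinsics apply), "T" (4x4, takes a point from camera to world coordinates). Camera axes: x right, y down, z forward; pixel columns grow to the right and rows downward; lengths in m; the calibration is good to about 2 mm. A picture is of the moment at which its call begins: read the wrist's pose just before it. camera_model takes no time and is no camera call; for the wrist camera it gives the pose at the moment of the call.
- ticket.sign_off(): hands the job in, once; it reports no verdict.
The state is a dict: "time": time; "qpos": joint angles; "qd": joint speeds; "effort": joint torques, N m; "tcp_pos": TCP position; "ee_rot": TCP orientation; "wrist_force": force on the tool from outside, world axes, zero at the start; "moment": the same for the moment, N m; "gripper_width": finger opening in m.
Only numpy, scipy, OpenCV 4.12 (cv2) and the standard library are available. Lean on these libraries where they do the work, as an engineer would, in place of code of your own. Each camera call takes 0.05 s, during which the arm holds its last target.

## Working session

There is one attempt and no reset: what is moved stays moved. The work goes in short steps, Python scripts to look and compute and a tool call to move; the robot and the scene stay as the last step left them, time stands still between calls to the robot, and variables do not carry over. Pictures are saved under pics/ and viewed, and the job is handed in when it is done.

Besides the shell and the picture viewer there is one more tool, called after "Call:" by a JSON object that holds its "op" and its "data". servo_tool: Moves the arm, as the interface text tells. Its arguments: {"type":"object","properties":{"moves":{"type":"array"}},"required":["moves"]}

```bash
ls; mkdir -p pics
python3 - <<'E'
from rig import r,camera,camera_model
import cv2
o=r.get_obs();print(o)
for n in("top","scene"):
    cv2.imwrite(f"pics/{n}0.png",camera(n)[:,:,::-1]); m=camera_model(n);print(n,m)
E
```

```text
pics
{'time': 0.0, 'qpos': array([-6.74845503e+01,  6.67511022e+00,  8.26384343e+01,  7.36389753e-05,
        9.07564980e+01, -2.16439815e+00]), 'qd': array([-0.00546788,  0.02680837, -0.02798663,  0.00073117,  0.04769893,
        0.0313145 ]), 'effort': array([ 8.10478785e-03, -7.31966043e+01, -6.32496858e+01,  3.44158761e-04,
        6.16789897e-03, -3.30700800e-05]), 'tcp_pos': array([ 0.28177255, -0.6131483 ,  0.23052144]), 'ee_rot': array([-1.79930010e+02, -2.71886945e-03,  2.46798471e+01]), 'wrist_force': array([ 0.3038329 , -1.43570608,  0.47017806]), 'moment': array([-0.00743076,  0.00129439, -0.02525865]), 'gripper_width': 0.0853167097778936}
top {'fx': 409.02735927729, 'fy': 409.02735927729, 'cx': 251.65385921619634, 'cy': 192.38676456160917, 'k1': -0.061166995340473165, 'T': array([[-0.00552849, -0.99661438,  0.0820318 ,  0.43046573],
       [-0.99943639,  0.00822307,  0.03254658,  0.01102531],
       [-0.03311094, -0.08180563, -0.99609814,  1.23930199],
       [ 0.        ,  0.        ,  0.        ,  1.        ]])}
scene {'fx': 405.25210463966033, 'fy': 405.25210463966033, 'cx': 252.5954280902601, 'cy': 185.81025076905877, 'k1': 0.02171682744226172, 'T': array([[-0.7813753 , -0.50240129,  0.37019668,  0.06958633],
       [-0.62396607,  0.61858264, -0.47751634,  0.63706877],
       [ 0.01090759, -0.60410964, -0.79682656,  1.03727585],
       [ 0.        ,  0.        ,  0.        ,  1.        ]])}
```

View pics/top0.png

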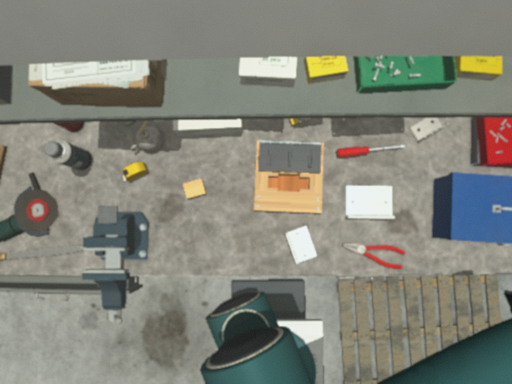

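View pics/scene0.png

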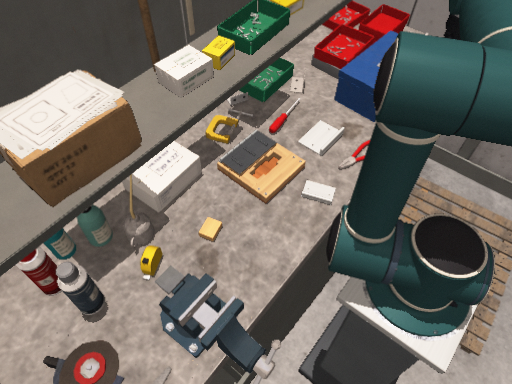

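The top view shows the board near (289,177), the block near (194,188), and flashing candidates at (369,202), (301,244) and perhaps (426,128). Next I'll enlarge it.

```bash
cat > h.py <<'E'
import numpy as np,cv2
def proj(m,P):
    P=np.atleast_2d(P);T=np.linalg.inv(m['T']);c=P@T[:3,:3].T+T[:3,3]
    s=c[:,:2]/c[:,2:];s=s*(1+m['k1']*(s**2).sum(1,keepdims=True))
    return s*[m['fx'],m['fy']]+[m['cx'],m['cy']]
def ray(m,px,z):
    px=np.atleast_2d(np.array(px,float));d=(px-[m['cx'],m['cy']])/[m['fx'],m['fy']];s=d.copy()
    for _ in range(30): s=d/(1+m['k1']*(s**2).sum(1,keepdims=True))
    w=np.c_[s,np.ones(len(s))]@m['T'][:3,:3].T;o=m['T'][:3,3]
    return o+w*((z-o[2])/w[:,2])[:,None]
def fit(m,model,px,x0,z,pix=True):
    """planar fit of model pts to pixels: returns x,y,yaw deg"""
    from scipy.optimize import least_squares
    def tr(p):
        c,s=np.cos(p[2]),np.sin(p[2]);M=np.array(model,float)
        return np.c_[p[0]+c*M[:,0]-s*M[:,1],p[1]+s*M[:,0]+c*M[:,1],z+M[:,2]]
    f=lambda p:(proj(m,tr(p))-px).ravel()
    q=least_squares(f,[x0[0],x0[1],np.radians(x0[2])],x_scale=[.01,.01,.1]);
    return q.x[0],q.x[1],np.degrees(q.x[2]),np.abs(q.fun).max()
E
python3 - <<'E'
import cv2
a=cv2.imread("pics/top0.png")
cv2.imwrite("pics/z1.png",cv2.resize(a[120:270,170:340],None,fx=4,fy=4,interpolation=cv2.INTER_CUBIC)[:600])
cv2.imwrite("pics/z2.png",cv2.resize(a[105:275,280:450],None,fx=3.5,fy=3.5,interpolation=cv2.INTER_CUBIC))
E
```

```text
(no output)
```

View pics/z1.png

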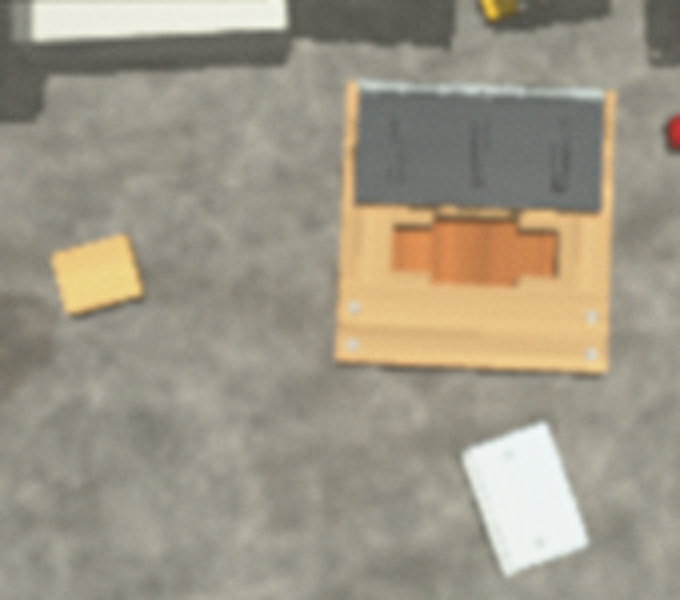

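View pics/z2.png

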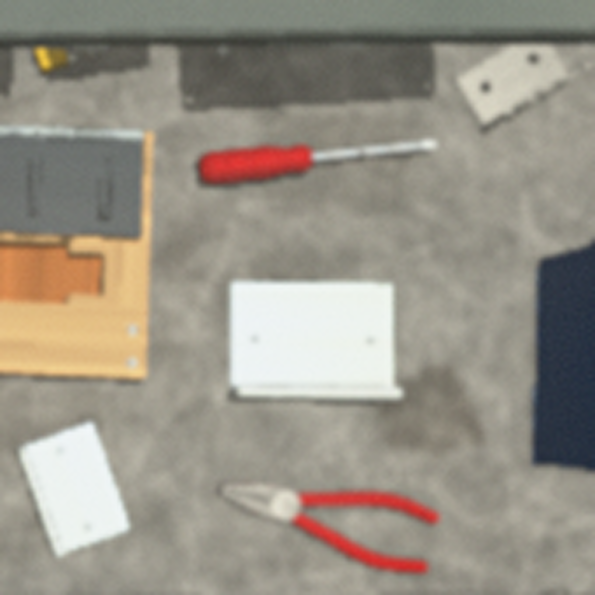

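Run:
```python
from rig import camera_model
from h import *
m=camera_model("top")
u1=lambda L:(np.array(L,float)+.5)/4-.5+[170,120]
u2=lambda L:(np.array(L,float)+.5)/3.5-.5+[280,105]
B=u1([(335,361),(605,372),(616,91),(348,81)])
print(ray(m,B,.03))
print("board",fit(m,[(-.105,.1,.03),(-.105,-.1,.03),(.105,-.1,.03),(.105,.1,.03)],B,(.5,0,0),0))
K=u1([(66,316),(143,295),(126,235),(52,254)])
print(ray(m,K,.022))
k=fit(m,[(-.024,.03,.022),(-.024,-.03,.022),(.024,-.03,.022),(.024,.03,.022)],K,(.48,.2,15),0);print("block",k)
k=fit(m,[(-.03,.024,.022),(-.03,-.024,.022),(.03,-.024,.022),(.03,.024,.022)],K,(.48,.2,15),0);print("block alt",k)
F=u2([(230,283),(393,283),(403,390),(234,390)])
print(ray(m,F[:2],.004),ray(m,F[2:],.03))
s=u1([(463,453),(546,423),(588,545),(508,576)]);print(ray(m,s,.004))
```

```text
[[ 0.47811614  0.04573203  0.03      ]
 [ 0.46856716 -0.15310669  0.03      ]
 [ 0.67827004 -0.16553097  0.03      ]
 [ 0.68808023  0.03473417  0.03      ]]
board (np.float64(0.5782587894186435), np.float64(-0.05953409309701087), np.float64(-2.997930882561302), np.float64(0.2741591007405191))
[[0.51353259 0.2479041  0.022     ]
 [0.52888537 0.18976118 0.022     ]
 [0.57431013 0.20281791 0.022     ]
 [0.56045658 0.25891854 0.022     ]]
block (np.float64(0.5442979706824733), np.float64(0.2248524901221987), np.float64(14.44251966611948), np.float64(0.3415282253269538))
block alt (np.float64(0.5443409686720235), np.float64(0.22485176063082596), np.float64(14.667289614089672), np.float64(2.5003881300204114))
[[ 0.55074617 -0.23213099  0.004     ]
 [ 0.54958892 -0.37310557  0.004     ]] [[ 0.45664329 -0.37051458  0.03      ]
 [ 0.45784315 -0.22823801  0.03      ]]
[[ 0.40939388 -0.04923266  0.004     ]
 [ 0.43144376 -0.11173535  0.004     ]
 [ 0.34031054 -0.14173844  0.004     ]
 [ 0.3176514  -0.0817892   0.004     ]]
```

```bash
cat >> h.py <<'E'
def rel(x,y,z,yaw):
    from rig import r
    o=r.get_obs();p=o['tcp_pos'];a=np.radians(o['ee_rot'][2]);c,s=np.cos(a),np.sin(a)
    dx,dy,dz=x-p[0],y-p[1],z-p[2]
    t=(o['ee_rot'][2]-yaw+180)%360-180
    print("total cm tx %.2f ty %.2f tz %.2f twist %.2f"%(100*(c*dx+s*dy),100*(s*dx-c*dy),-100*dz,t), "t=%.2f"%o['time'],p.round(4),o['ee_rot'].round(2),o['wrist_force'].round(1),round(o['gripper_width'],4))
E
python3 - <<'E'
from h import *
from rig import r,camera_model
m=camera_model("wrist");T=m['T'];print(m)
p=r.get_obs()['tcp_pos'];print(T[:3,3]-p)
rel(.54,.13,.25,24.68)
E
```

```text
{'fx': 343.21811924748965, 'fy': 343.21811924748965, 'cx': 254.25046741540086, 'cy': 188.90088324213139, 'k1': -0.015715951806347266, 'T': array([[ 4.18418770e-01, -8.69092082e-01, -2.63826999e-01,
         3.50392008e-01],
       [-9.08254096e-01, -4.00530308e-01, -1.21037054e-01,
        -5.83390875e-01],
       [-4.78364211e-04,  2.90266128e-01, -9.56945843e-01,
         3.72553062e-01],
       [ 0.00000000e+00,  0.00000000e+00,  0.00000000e+00,
         1.00000000e+00]])}
[0.06860698 0.02979075 0.14194071]
total cm tx 54.50 ty -56.75 tz -1.94 twist 0.00 t=0.10 [ 0.2818 -0.6132  0.2306] [-179.94   -0.     24.68] [-0.8 -0.2 -0.1] 0.0853
```

Run:
```python
from h import *
rel(.52,-.17,.25,14.4)
```

```text
total cm tx 40.15 ty -30.32 tz -1.94 twist 10.28 t=0.10 [ 0.2818 -0.6132  0.2306] [-179.94   -0.     24.68] [-0.8 -0.2 -0.1] 0.0853
```

Call:
{"op": "servo_tool", "data": {"moves": [{"tx": 4.9,"ty": -3.75,"tz": -0.3},{"tx": 4.9,"ty": -3.75,"tz": -0.3},{"tx": 4.9,"ty": -3.75,"tz": -0.3},{"tx": 4.9,"ty": -3.75,"tz": -0.3},{"tx": 4.9,"ty": -3.75,"tz": -0.3},{"tx": 4.9,"ty": -3.75,"tz": -0.3},{"tx": 4.9,"ty": -3.75,"tz": -0.2},{"twist": 10.3}]}}

```text
invalid input
```

Run:
```python
from h import *
from rig import camera,camera_model
m=camera_model("wrist");a=camera("wrist");np.save("m1.npy",m,allow_pickle=True)
cv2.imwrite("pics/w1.png",cv2.resize(a[:,:,::-1],None,fx=1.5,fy=1.5,interpolation=cv2.INTER_CUBIC)); cv2.imwrite("w1raw.png",a[:,:,::-1])
rel(.544,.225,.25,14.4)
```

```text
total cm tx 58.83 ty -65.21 tz -1.93 twist 10.28 t=0.15 [ 0.2818 -0.6132  0.2307] [-179.95   -0.     24.68] [ 0.  -0.1 -0.6] 0.0855
```

View pics/w1.png

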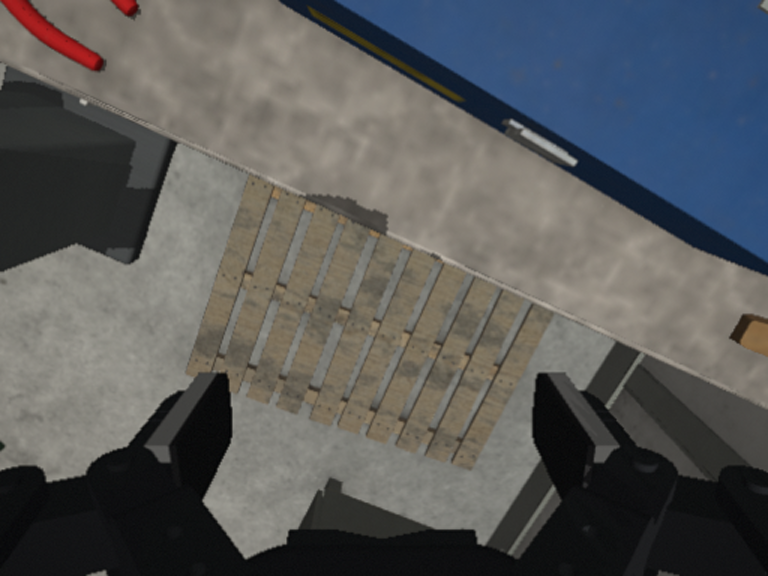

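Run:
```python
from h import *
rel(.32,-.35,.25,14.4)
rel(.52,-.17,.25,14.4)
```

```text
total cm tx 14.46 ty -22.32 tz -1.93 twist 10.28 t=0.15 [ 0.2818 -0.6132  0.2307] [-179.95   -0.     24.68] [ 0.  -0.1 -0.6] 0.0855
total cm tx 40.15 ty -30.32 tz -1.93 twist 10.28 t=0.15 [ 0.2818 -0.6132  0.2307] [-179.95   -0.     24.68] [ 0.  -0.1 -0.6] 0.0855
```

The picture still shows the start view, because the call was refused and nothing moved. I'll give every key in each row, and take a path clear of the blue toolbox.

Call:
{"op": "servo_tool", "data": {"moves": [{"tx": 3.0,"ty": -4.6,"tz": -0.5,"twist": 0,"claw": 100},{"tx": 3.0,"ty": -4.6,"tz": -0.5,"twist": 0,"claw": 100},{"tx": 3.0,"ty": -4.6,"tz": -0.5,"twist": 0,"claw": 100},{"tx": 3.0,"ty": -4.6,"tz": -0.4,"twist": 0,"claw": 100},{"tx": 5.5,"ty": -2.5,"tz": 0,"twist": 0,"claw": 100},{"tx": 5.6,"ty": -2.5,"tz": 0,"twist": 0,"claw": 100},{"tx": 5.6,"ty": -2.5,"tz": 0,"twist": 0,"claw": 100},{"tx": 5.6,"ty": -2.5,"tz": 0,"twist": 0,"claw": 100}]}}

```text
time: 1.15
tcp_pos: [0.4759, -0.2102, 0.2504]
ee_rot: [180.0, -0.0, 24.7]
wrist_force: [0.7, -0.9, 0.2]
gripper_width: 0.0854
```

Call:
{"op": "servo_tool", "data": {"moves": [{"tx": 5.5,"ty": -2.0,"tz": 0,"twist": 0,"claw": 100},{"tx": 0,"ty": 0,"tz": 0,"twist": 10.3,"claw": 100}]}}

```text
time: 1.4
tcp_pos: [0.5183, -0.1681, 0.2496]
ee_rot: [-179.9, 0.0, 14.4]
wrist_force: [-0.9, -0.9, -0.7]
gripper_width: 0.0853
```

Run:
```python
from h import *
from rig import camera,camera_model
m=camera_model("wrist");a=camera("wrist");np.save("m2.npy",m,allow_pickle=True)
cv2.imwrite("pics/w2.png",cv2.resize(a[:,:,::-1],None,fx=1.5,fy=1.5,interpolation=cv2.INTER_CUBIC)); cv2.imwrite("w2raw.png",a[:,:,::-1])
rel(.544,.225,.20,14.4)
```

```text
total cm tx 11.92 ty -37.68 tz 4.97 twist -0.70 t=1.45 [ 0.5175 -0.1693  0.2497] [-1.7996e+02  5.0000e-02  1.3700e+01] [-0.4 -0.6  0.5] 0.0852
```

View pics/w2.png

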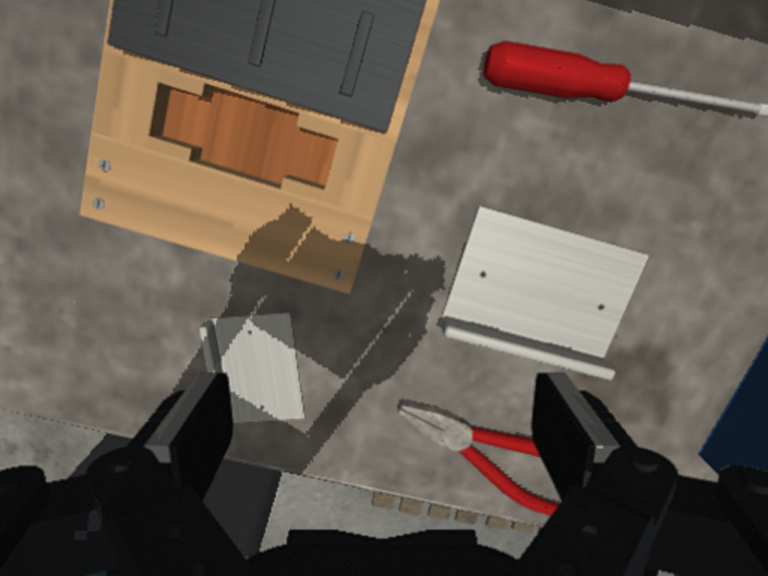

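Run:
```python
from h import *
m=np.load("m2.npy",allow_pickle=True).item()
u=lambda L:(np.array(L,float)+.5)/1.5-.5
B=u([(80,214),(351,293),(385,131),(108,45)])
print(ray(m,B[:2],.03),ray(m,B[2:],.041))
print("board",fit(m,[(-.105,.1,.03),(-.105,-.1,.03),(.017,-.092,.041),(.017,.092,.041)],B,(.578,-.06,-3),0))
P=u([(190,157),(280,186),(296,115),(212,87)])
q=fit(m,[(-.0405,.0325,.03),(-.0405,-.0325,.03),(.0125,-.0325,.03),(.0125,.0325,.03)],P,(.578,-.06,-3),0);print("pocket",q)
print(ray(m,P,.03))
F=u([(480,207),(648,255),(444,332),(613,379)])
print(ray(m,F[:2],.004),ray(m,F[2:],.03))
print("fl",fit(m,[(.05,.07,.004),(.05,-.07,.004),(-.05,.07,.03),(-.05,-.07,.03)],F,(.5,-.3,0),0))
# overlay
a=cv2.imread("pics/w2.png")
p=(.5783,-.0595,-3.)
```

```text
[[ 0.48136611  0.04190819  0.03      ]
 [ 0.47231907 -0.15797064  0.03      ]] [[ 0.58971014 -0.15324131  0.041     ]
 [ 0.59684837  0.02842723  0.041     ]]
board (np.float64(0.5784025652001816), np.float64(-0.062052512601226024), np.float64(-2.38629843835592), np.float64(3.2782478447170718))
pocket (np.float64(0.5759308671725804), np.float64(-0.06332555273124942), np.float64(-4.1065373443707), np.float64(3.7307451159701372))
[[ 0.5398675  -0.02827659  0.03      ]
 [ 0.53592616 -0.09194296  0.03      ]
 [ 0.58475243 -0.0930918   0.03      ]
 [ 0.58825882 -0.03569326  0.03      ]]
[[ 0.55429215 -0.23664508  0.004     ]
 [ 0.55165096 -0.37449569  0.004     ]] [[ 0.45979709 -0.23324304  0.03      ]
 [ 0.45488692 -0.37238169  0.03      ]]
fl (np.float64(0.5049430395089066), np.float64(-0.3042826951160227), np.float64(-1.5355754115616145), np.float64(2.3741219267290887))
```

The picture shows the board's front corners at (80,214) and (351,293), the pocket, and the large flashing with its hem nearest the camera at (446,328)–(613,376). The arm was still settling, so I'll refine this later. Next I go to the block.

Call:
{"op": "servo_tool", "data": {"moves": [{"tx": 1.7,"ty": -5.4,"tz": 0,"twist": 0,"claw": 100},{"tx": 1.7,"ty": -5.4,"tz": 0,"twist": 0,"claw": 100},{"tx": 1.7,"ty": -5.4,"tz": 1,"twist": 0,"claw": 100},{"tx": 1.7,"ty": -5.4,"tz": 2,"twist": 0,"claw": 100},{"tx": 1.7,"ty": -5.4,"tz": 2,"twist": 0,"claw": 100},{"tx": 1.7,"ty": -5.4,"tz": 2,"twist": 0,"claw": 100},{"tx": 1.7,"ty": -5.3,"tz": 2,"twist": 0,"claw": 100},{"tx": 0,"ty": 0,"tz": 0,"twist": 0,"claw": 100}]}}

```text
time: 2.45
tcp_pos: [0.5372, 0.2261, 0.1581]
ee_rot: [-180.0, 0.2, 14.7]
wrist_force: [-0.0, -1.0, 0.1]
gripper_width: 0.0855
```

Run:
```python
from h import *
from rig import camera,camera_model
m=camera_model("wrist");a=camera("wrist");np.save("m3.npy",m,allow_pickle=True)
cv2.imwrite("pics/w3.png",cv2.resize(a[:,:,::-1],None,fx=1.5,fy=1.5,interpolation=cv2.INTER_CUBIC)); cv2.imwrite("w3raw.png",a[:,:,::-1])
rel(.544,.225,.20,14.4)
```

```text
total cm tx 0.62 ty 0.11 tz -4.07 twist 0.22 t=2.50 [0.5377 0.2245 0.1593] [1.7998e+02 1.1000e-01 1.4620e+01] [ 0.2 -0.3  0.5] 0.0853
```

View pics/w3.png

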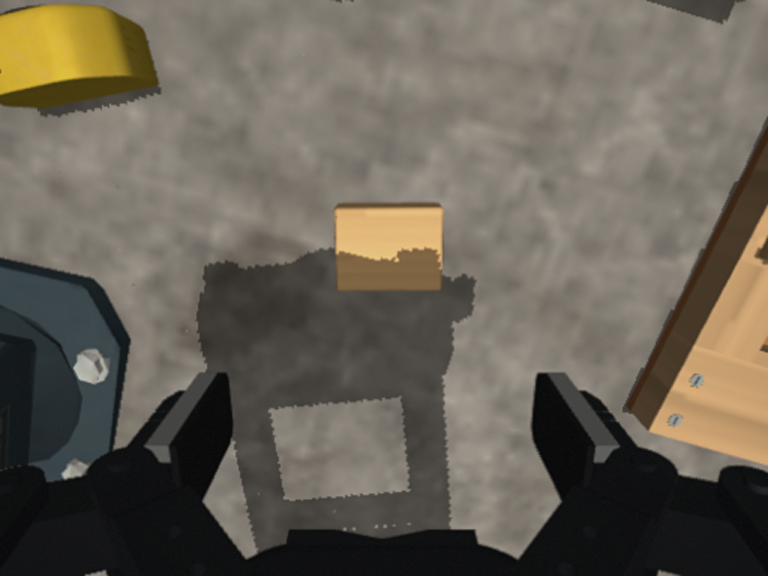

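Run:
```python
from h import *
m=np.load("m3.npy",allow_pickle=True).item()
u=lambda L:(np.array(L,float)+.5)/1.5-.5
P=u([(337,290),(442,291),(442,208),(336,208)])
k=fit(m,[(-.024,.03,.022),(-.024,-.03,.022),(.024,-.03,.022),(.024,.03,.022)],P,(.548,.22,14),0);print("block",k,ray(m,P,.022))
rel(k[0],k[1],-.003,k[2])
```

```text
block (np.float64(0.5478107120949799), np.float64(0.22294735439669147), np.float64(14.829431485216547), np.float64(1.9469313626219673)) [[0.5180321  0.24561115 0.022     ]
 [0.53260772 0.18789844 0.022     ]
 [0.57776563 0.20145873 0.022     ]
 [0.56317613 0.25684762 0.022     ]]
total cm tx 0.94 ty 0.41 tz 16.23 twist -0.21 t=2.50 [0.5377 0.2245 0.1593] [1.7998e+02 1.1000e-01 1.4620e+01] [ 0.2 -0.3  0.5] 0.0853
```

Call:
{"op": "servo_tool", "data": {"moves": [{"tx": 0.8,"ty": 0.4,"tz": 4,"twist": 0,"claw": 100},{"tx": 0,"ty": 0,"tz": 4.5,"twist": 0,"claw": 100},{"tx": 0,"ty": 0,"tz": 4,"twist": 0,"claw": 100},{"tx": 0,"ty": 0,"tz": 2.2,"twist": 0,"claw": 100},{"tx": 0,"ty": 0,"tz": 1.0,"twist": 0,"claw": 100},{"tx": 0,"ty": 0,"tz": 0.4,"twist": 0,"claw": 100},{"tx": 0,"ty": 0,"tz": 0,"twist": 0,"claw": 100}]}}

```text
time: 3.38
tcp_pos: [0.5474, 0.2218, 0.0002]
ee_rot: [-180.0, -0.1, 14.4]
wrist_force: [-0.1, 0.7, 0.0]
gripper_width: 0.0852
```

Run:
```python
from h import *
from rig import camera,camera_model
a=camera("wrist")
cv2.imwrite("pics/w4.png",cv2.resize(a[:,:,::-1],None,fx=1.5,fy=1.5,interpolation=cv2.INTER_CUBIC)); 
rel(.5468,.224,-.003,14.8)
```

```text
total cm tx -0.01 ty -0.22 tz 0.33 twist -0.41 t=3.42 [5.474e-01 2.219e-01 3.000e-04] [-1.7999e+02 -8.0000e-02  1.4390e+01] [-0.7  0.   0.2] 0.0856
```

View pics/w4.png

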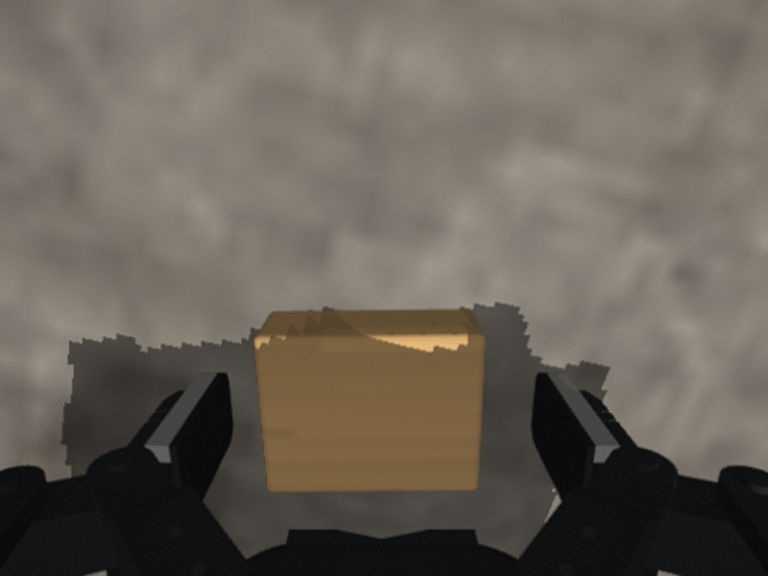

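Run:
```python
from h import *
from rig import camera_model
m=camera_model("wrist")
u=lambda L:(np.array(L,float)+.5)/1.5-.5
P=u([(268,491),(477,490),(485,334),(255,336)])
k=fit(m,[(-.024,.03,.022),(-.024,-.03,.022),(.024,-.03,.022),(.024,.03,.022)],P,(.548,.22,14),0);print("block",k,ray(m,P,.022))
rel(k[0],k[1],-.004,k[2])
```

```text
block (np.float64(0.5484490404797698), np.float64(0.22356673834570523), np.float64(14.89912136932831), np.float64(2.7514865680612104)) [[0.51863588 0.24578765 0.022     ]
 [0.53348507 0.18940523 0.022     ]
 [0.57872627 0.2016261  0.022     ]
 [0.56375411 0.25764082 0.022     ]]
total cm tx 0.14 ty -0.13 tz 0.43 twist -0.51 t=3.42 [5.474e-01 2.219e-01 3.000e-04] [-1.7999e+02 -8.0000e-02  1.4390e+01] [-0.7  0.   0.2] 0.0856
```

Good: the block sits between the pads and is square to them. I'll make a small correction and close.

Call:
{"op": "servo_tool", "data": {"moves": [{"tx": 0.1,"ty": -0.15,"tz": 0.3,"twist": -0.4,"claw": 100},{"tx": 0,"ty": 0,"tz": 0,"twist": 0,"claw": 0},{"tx": 0,"ty": 0,"tz": 0,"twist": 0,"claw": 0},{"tx": 0,"ty": 0,"tz": 0,"twist": 0,"claw": 0},{"tx": 0,"ty": 0,"tz": 0,"twist": 0,"claw": 0}]}}

```text
time: 4.05
tcp_pos: [0.5477, 0.2238, -0.0033]
ee_rot: [-180.0, -0.0, 14.8]
wrist_force: [-0.7, 0.8, 5.4]
gripper_width: 0.059
```

Call:
{"op": "servo_tool", "data": {"moves": [{"tx": 0,"ty": 0,"tz": -0.5,"twist": 0,"claw": 0},{"tx": 0,"ty": 0,"tz": -3,"twist": 0,"claw": 0},{"tx": 0,"ty": 0,"tz": -5,"twist": 0,"claw": 0},{"tx": 0,"ty": 0,"tz": -6,"twist": 0,"claw": 0}]}}

```text
time: 4.55
tcp_pos: [0.5468, 0.2234, 0.142]
ee_rot: [180.0, 0.1, 14.8]
wrist_force: [0.7, 0.0, -1.1]
gripper_width: 0.0593
```

Run:
```python
from h import *
rel(.475,-.055,.14,-3)
```

```text
total cm tx -14.04 ty 25.08 tz 0.20 twist 17.78 t=4.55 [0.5468 0.2234 0.142 ] [1.7999e+02 1.2000e-01 1.4780e+01] [ 0.7  0.  -1.1] 0.0593
```

Call:
{"op": "servo_tool", "data": {"moves": [{"tx": -2.8,"ty": 5.0,"tz": 0,"twist": 0,"claw": 0},{"tx": -2.8,"ty": 5.0,"tz": 0,"twist": 0,"claw": 0},{"tx": -2.8,"ty": 5.0,"tz": 0,"twist": 0,"claw": 0},{"tx": -2.8,"ty": 5.0,"tz": 0,"twist": 0,"claw": 0},{"tx": -2.8,"ty": 5.0,"tz": 0,"twist": 0,"claw": 0},{"tx": 0,"ty": 0,"tz": 0,"twist": 9.0,"claw": 0},{"tx": 0,"ty": 0,"tz": 0,"twist": 8.8,"claw": 0},{"tx": 0,"ty": 0,"tz": 0,"twist": 0,"claw": 0}]}}

```text
time: 5.55
tcp_pos: [0.4758, -0.0539, 0.1413]
ee_rot: [180.0, 0.0, -3.0]
wrist_force: [-0.7, 0.1, -1.4]
gripper_width: 0.0585
```

Call:
{"op": "servo_tool", "data": {"moves": [{"tx": 0,"ty": 0,"tz": 0,"twist": 0,"claw": 0}]}}

```text
time: 5.68
tcp_pos: [0.4759, -0.0537, 0.1413]
ee_rot: [180.0, 0.0, -2.8]
wrist_force: [0.0, -0.3, 0.0]
gripper_width: 0.0589
```

Run:
```python
from h import *
from rig import camera,camera_model
m=camera_model("wrist");a=camera("wrist");np.save("m5.npy",m,allow_pickle=True)
cv2.imwrite("pics/w5.png",cv2.resize(a[:,:,::-1],None,fx=1.5,fy=1.5,interpolation=cv2.INTER_CUBIC)); 
cv2.imwrite("w5raw.png",a[:,:,::-1])
rel(.475,-.055,.14,-3)
```

```text
total cm tx -0.08 ty 0.14 tz 0.13 twist 0.17 t=5.72 [ 0.4759 -0.0536  0.1413] [-1.80e+02  1.00e-02 -2.83e+00] [-0.1  0.2 -0.7] 0.0586
```

View pics/w5.png

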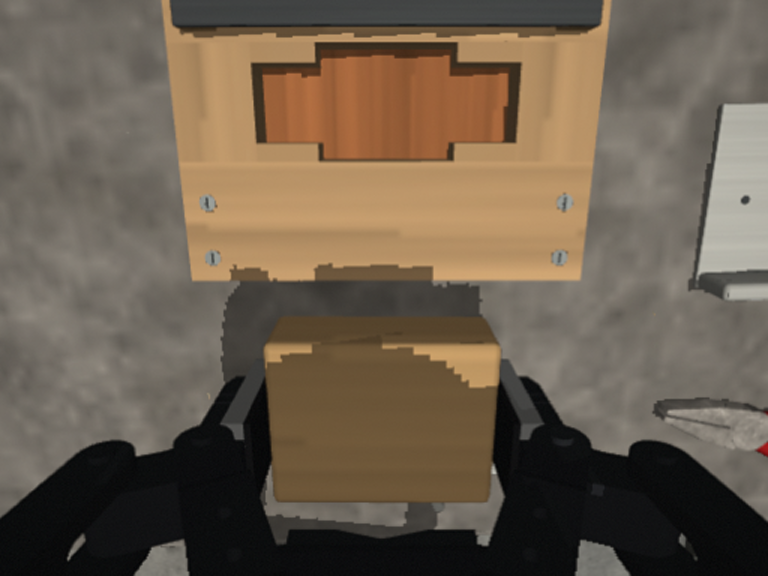

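Run:
```python
from h import *
m=np.load("m5.npy",allow_pickle=True).item()
u=lambda L:(np.array(L,float)+.5)/1.5-.5
P=u([(320,160),(453,160),(456,43),(316,43)])
q=fit(m,[(-.0265,.0325,.03),(-.0265,-.0325,.03),(.0265,-.0325,.03),(.0265,.0325,.03)],P,(.564,-.06,-3),0);print("pocket",q,ray(m,P,.03).round(4))
B=u([(192,281),(580,280)]);g=ray(m,B,.03);print(g,g.mean(0),np.degrees(np.arctan2(*(g[0]-g[1])[:2]))*-1)
W=u([(253,63),(521,63),(517,143),(256,143)]);print(ray(m,W,.03).round(4))
S=u([(172,25),(603,25)]);print("sh",ray(m,S,.041))
K=u([(274,501),(492,501),(500,344),(264,344)])
k=fit(m,[(-.024,.03,.022),(-.024,-.03,.022),(.024,-.03,.022),(.024,.03,.022)],K,(.476,-.05,-3),.1446);print("block",k,ray(m,K,.1666).round(4))
```

```text
pocket (np.float64(0.5618464195953972), np.float64(-0.06105316097430477), np.float64(-2.5951750585068067), np.float64(1.49700945888344)) [[ 0.5377 -0.0282  0.03  ]
 [ 0.5346 -0.0919  0.03  ]
 [ 0.5862 -0.0937  0.03  ]
 [ 0.5892 -0.0305  0.03  ]]
[[ 0.48050909  0.04260034  0.03      ]
 [ 0.47143576 -0.15667524  0.03      ]] [ 0.47597242 -0.05703745  0.03      ] -2.606964426478295
[[ 0.5823 -0.0011  0.03  ]
 [ 0.5765 -0.1233  0.03  ]
 [ 0.5411 -0.1224  0.03  ]
 [ 0.5471  0.0016  0.03  ]]
sh [[ 0.59786747  0.02940733  0.041     ]
 [ 0.58905238 -0.15534955  0.041     ]]
block (np.float64(0.47688817136139483), np.float64(-0.0549455481390068), np.float64(-2.6078565555705766), np.float64(3.055598218246473)) [[ 0.4554 -0.0243  0.1666]
 [ 0.4525 -0.0837  0.1666]
 [ 0.4989 -0.0849  0.1666]
 [ 0.5017 -0.027   0.1666]]
```

Run:
```python
from h import *
from scipy.optimize import least_squares
m=np.load("m5.npy",allow_pickle=True).item()
u=lambda L:(np.array(L,float)+.5)/1.5-.5
px=u([(320,160),(453,160),(456,43),(316,43),(192,281),(580,280),(253,63),(521,63),(517,143),(256,143),(172,25),(603,25)])
M=np.array([(-.0405,.0325,.03),(-.0405,-.0325,.03),(.0125,-.0325,.03),(.0125,.0325,.03),(-.105,.1,.03),(-.105,-.1,.03),(.004,.062,.03),(.004,-.062,.03),(-.032,-.062,.03),(-.032,.062,.03),(.017,.092,.041),(.017,-.092,.041)])
from scipy.spatial.transform import Rotation as R
def f(p,mode,ret=False):
    c,s=np.cos(p[2]),np.sin(p[2])
    W=np.c_[p[0]+c*M[:,0]-s*M[:,1],p[1]+s*M[:,0]+c*M[:,1],M[:,2]]
    mm=dict(m);T=m['T'].copy()
    if mode>0: T[:3,:3]=T[:3,:3]@R.from_rotvec([p[3],p[4],p[5]]).as_matrix()
    if mode>1: mm['fy']=m['fy']*(1+p[6])
    if mode>2: T[:3,3]+=p[7:10]
    mm['T']=T
    return (proj(mm,W)-px)
for mode,n in((0,3),(1,6),(2,7)):
    p0=np.zeros(10);p0[:3]=.58,-.06,-.045
    q=least_squares(lambda x:np.r_[f(np.r_[x,np.zeros(10-n)],mode).ravel(),x[3:6]*300],p0[:n],x_scale=[.01]*n,loss='soft_l1')
    x=np.r_[q.x,np.zeros(10-n)]
    print(mode,q.x[:2].round(4),np.degrees(q.x[2:6]).round(2),q.x[6:],q.cost);print(f(x,mode).round(1).tolist())
```

```text
0 [ 0.5762 -0.0619] [-2.75] [] 17.23078672812017
[[-0.8, 0.6], [0.8, 0.7], [1.9, -1.5], [-0.8, -1.5], [0.4, 5.5], [-0.3, 6.1], [-1.5, -1.2], [1.1, -1.2], [-0.1, -0.2], [0.1, -0.2], [0.5, 0.5], [-1.1, 0.6]]
1 [ 0.5761 -0.0619] [-2.75 -0.01 -0.   -0.  ] [] 17.22959700646162
[[-0.8, 0.6], [0.8, 0.7], [1.9, -1.5], [-0.8, -1.5], [0.4, 5.5], [-0.3, 6.1], [-1.5, -1.2], [1.1, -1.2], [-0.1, -0.2], [0.1, -0.2], [0.5, 0.5], [-1.1, 0.6]]
2 [ 0.5797 -0.0622] [-2.76 -0.01  0.    0.  ] [-0.04368195] 10.353343247976232
[[-1.0, -0.8], [1.1, -0.7], [2.2, -0.0], [-0.9, -0.1], [-0.1, 1.0], [0.3, 1.7], [-1.8, -0.3], [1.6, -0.2], [0.4, -1.1], [-0.2, -1.1], [-0.1, 2.0], [-0.4, 2.2]]
```

Run:
```python
from h import *
rel(.5665,-.0598,.038,-2.83)
```

```text
total cm tx 9.08 ty 0.17 tz 10.33 twist 0.00 t=5.72 [ 0.4759 -0.0536  0.1413] [-1.80e+02  1.00e-02 -2.83e+00] [-0.1  0.2 -0.7] 0.0586
```

Call:
{"op": "servo_tool", "data": {"moves": [{"tx": 4.5,"ty": 0.1,"tz": 0,"twist": 0,"claw": 0},{"tx": 4.6,"ty": 0.1,"tz": 2,"twist": 0,"claw": 0},{"tx": 0,"ty": 0,"tz": 4,"twist": 0,"claw": 0},{"tx": 0,"ty": 0,"tz": 3,"twist": 0,"claw": 0},{"tx": 0,"ty": 0,"tz": 1.3,"twist": 0,"claw": 0},{"tx": 0,"ty": 0,"tz": 0,"twist": 0,"claw": 0}]}}

```text
time: 6.48
tcp_pos: [0.5666, -0.0604, 0.0382]
ee_rot: [-180.0, 0.0, -3.0]
wrist_force: [-0.4, -0.1, -0.1]
gripper_width: 0.059
```

Run:
```python
from h import *
from rig import camera,camera_model
m=camera_model("wrist");a=camera("wrist");np.save("m6.npy",m,allow_pickle=True)
cv2.imwrite("pics/w6.png",cv2.resize(a[:,:,::-1],None,fx=1.5,fy=1.5,interpolation=cv2.INTER_CUBIC)); 
rel(.5665,-.0598,.038,-2.83)
b=camera("scene")[130:210,200:320,::-1]
cv2.imwrite("pics/s6.png",cv2.resize(b,None,fx=6,fy=6,interpolation=cv2.INTER_CUBIC));
```

```text
total cm tx -0.06 ty -0.07 tz 0.12 twist -0.14 t=6.53 [ 0.5671 -0.0606  0.0392] [ 1.80e+02 -4.00e-02 -2.97e+00] [ 0.3 -0.2 -0.4] 0.059
```

View pics/w6.png

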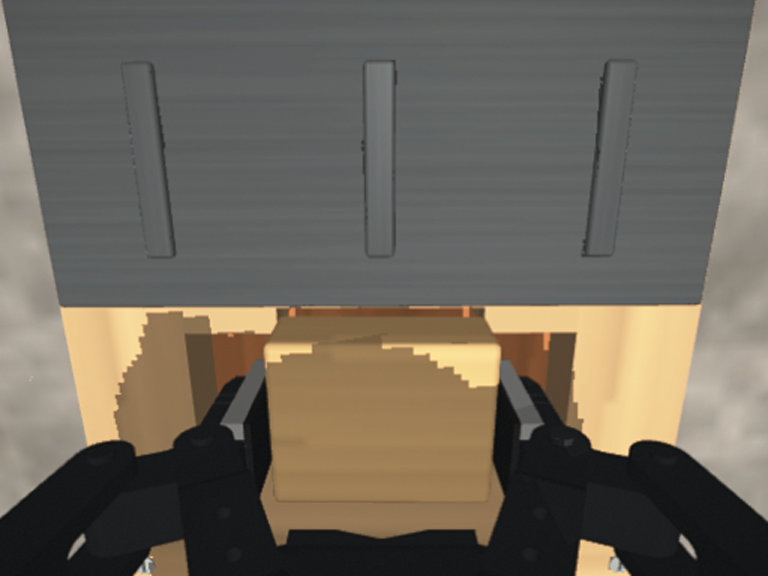

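View pics/s6.png

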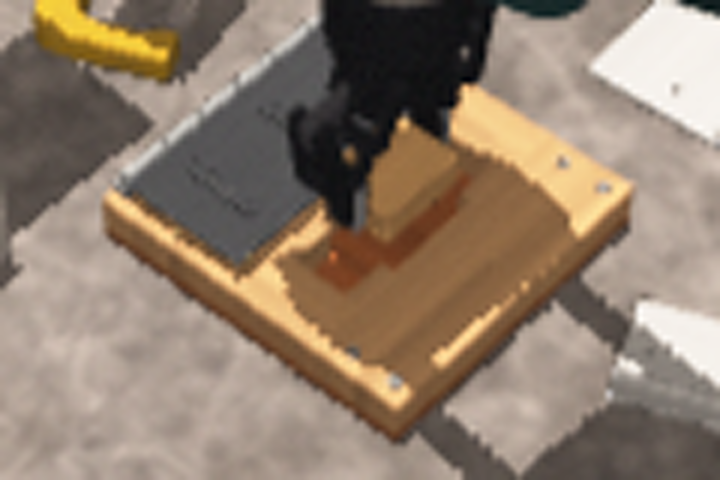

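Run:
```python
from h import *
m=np.load("m6.npy",allow_pickle=True).item()
u=lambda L:(np.array(L,float)+.5)/1.5-.5
for s in (1,.965):
    mm=dict(m);mm['fy']=m['fy']*s
    W=ray(mm,u([(187,333),(577,333)]),.03);S=ray(mm,u([(62,306),(700,304)]),.043);S2=ray(mm,u([(62,306),(700,304)]),.039)
    K=ray(mm,u([(274,501),(492,501),(500,344),(264,344)]),.0392+.0253)
    print(s,"well->board x",W.mean(0)[:2]-[.004,0],"sh",S.mean(0)[:2]-[.017,0],S2.mean(0)[0]-.017,"block c",K.mean(0),"yaw well",np.degrees(np.arctan2(-(W[0]-W[1])[0],(W[0]-W[1])[1])),np.degrees(np.arctan2(-(S[0]-S[1])[0],(S[0]-S[1])[1])),np.degrees(np.arctan2(-(K[3]-K[2])[0],(K[3]-K[2])[1])))
    print(np.linalg.norm(W[0]-W[1]),np.linalg.norm(S[0]-S[1]))
```

```text
1 well->board x [ 0.57609622 -0.06229857] sh [ 0.57694236 -0.0626624 ] 0.575543524101994 block c [ 0.56845801 -0.06178733  0.0645    ] yaw well -2.9207234169606995 -2.72802664631701 -2.9216790971799504
0.12263789379344102 0.18084562996220668
0.965 well->board x [ 0.57548956 -0.06226795] sh [ 0.57670974 -0.0626485 ] 0.5753041157591374 block c [ 0.56687829 -0.06170831  0.0645    ] yaw well -2.9208795863473713 -2.721097004359665 -2.921872390639537
0.12277335232041159 0.18093057180766606
```

Run:
```python
from h import *
from rig import camera_model
m=camera_model("top")
u1=lambda L:(np.array(L,float)+.5)/4-.5+[170,120]
P=ray(m,u1([(433,282),(517,286),(392,272),(557,278),(393,226),(558,231),(355,204),(602,212)]),.03)
b=np.array([.5783,-.0595]);a=np.radians(-3);R=np.array([[np.cos(a),-np.sin(a)],[np.sin(a),np.cos(a)]])
print(((P[:,:2]-b)@R).round(4))
m=np.load("m6.npy",allow_pickle=True).item()
u=lambda L:(np.array(L,float)+.5)/1.5-.5
print(ray(m,u([(280,501),(485,501),(270,520)]),.03))
a=cv2.imread("pics/scene0.png")[120:210,205:315]
cv2.imwrite("pics/s0z.png",cv2.resize(a,None,fx=7,fy=6.6,interpolation=cv2.INTER_CUBIC))
```

```text
[[-0.0438  0.03  ]
 [-0.044  -0.0322]
 [-0.0377  0.0607]
 [-0.0368 -0.0615]
 [-0.0033  0.0614]
 [-0.0018 -0.061 ]
 [ 0.0119  0.0904]
 [ 0.0138 -0.0931]]
[[ 0.51854946 -0.02335499  0.03      ]
 [ 0.51486404 -0.095165    0.03      ]
 [ 0.51060295 -0.01889792  0.03      ]]
```

View pics/s0z.png

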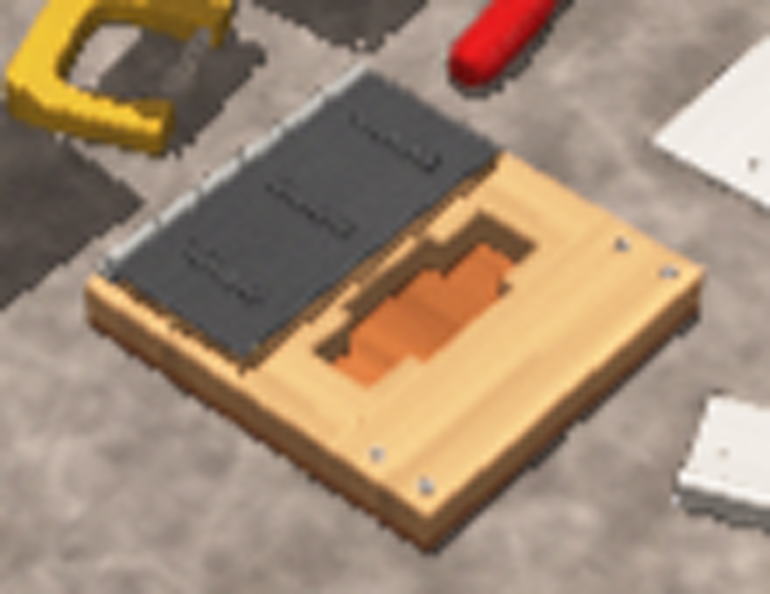

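Call:
{"op": "servo_tool", "data": {"moves": [{"tx": -0.5,"ty": 0.05,"tz": 0,"twist": 0,"claw": 0},{"tx": 0,"ty": 0,"tz": 0.8,"twist": 0,"claw": 0},{"tx": 0,"ty": 0,"tz": 0,"twist": 0,"claw": 0}]}}

```text
time: 6.95
tcp_pos: [0.5613, -0.0608, 0.0298]
ee_rot: [-180.0, 0.0, -3.0]
wrist_force: [0.0, 0.2, -1.7]
gripper_width: 0.0586
```

Run:
```python
from h import *
from rig import camera,camera_model
m=camera_model("wrist");a=camera("wrist");np.save("m7.npy",m,allow_pickle=True)
cv2.imwrite("pics/w7.png",cv2.resize(a[170:384,90:422,::-1],None,fx=2.4,fy=2.4,interpolation=cv2.INTER_CUBIC)); 
rel(.562,-.0606,.031,-2.83)
```

```text
total cm tx 0.05 ty -0.02 tz -0.09 twist -0.19 t=7.00 [ 0.5615 -0.0608  0.0301] [-1.80e+02  2.00e-02 -3.02e+00] [-0.   0.3 -0.7] 0.059
```

View pics/w7.png

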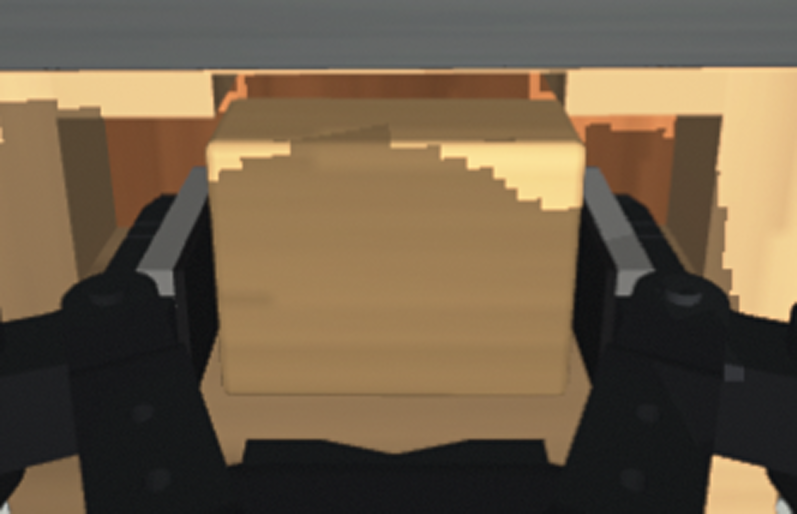

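Run:
```python
from h import *
m=np.load("m7.npy",allow_pickle=True).item()
u=lambda L:(np.array(L,float)+.5)/2.4-.5+[90,170]
for s in(1,.965):
    mm=dict(m);mm['fy']*=s
    e=ray(mm,u([(240,73),(530,73)]),.03);b=ray(mm,u([(240,99),(555,99)]),.0334);t=ray(mm,u([(209,142),(584,143),(569,395),(223,395)]),.0554)
    w=ray(mm,u([(57,119),(720,115)]),.03)
    print(s,"pocket back",e.mean(0)[:2],"block bottom back",b.mean(0)[:2],"top back",t[:2].mean(0)[:2],"blk c",t.mean(0)[:2],"well back",w.mean(0)[:2],"pocket centre from well",w.mean(0)[0]-.018, "yaws",[np.degrees(np.arctan2(-(q[0]-q[1])[0],(q[0]-q[1])[1])) for q in(w,t)])
```

```text
1 pocket back [ 0.58860944 -0.06142708] block bottom back [ 0.58473907 -0.06349341] top back [ 0.58590687 -0.06332509] blk c [ 0.56266714 -0.06208943] well back [ 0.57998527 -0.0615573 ] pocket centre from well 0.5619852674618113 yaws [np.float64(-2.6080673226655064), np.float64(-3.147894275944926)]
0.965 pocket back [ 0.58842237 -0.06141673] block bottom back [ 0.5843729  -0.06347479] top back [ 0.58532636 -0.06329558] blk c [ 0.56107322 -0.0620077 ] well back [ 0.57947452 -0.06152787] pocket centre from well 0.561474516019854 yaws [np.float64(-2.594312502488313), np.float64(-3.1543419146715808)]
```

Call:
{"op": "servo_tool", "data": {"moves": [{"tx": 0.05,"ty": -0.03,"tz": 0.4,"twist": -0.3,"claw": 0},{"tx": 0,"ty": 0,"tz": 0.5,"twist": 0,"claw": 0},{"tx": 0,"ty": 0,"tz": 0.5,"twist": 0,"claw": 0}]}}

```text
time: 7.38
tcp_pos: [0.5622, -0.0605, 0.0158]
ee_rot: [-180.0, 0.0, -2.7]
wrist_force: [0.5, 0.2, 0.4]
gripper_width: 0.0585
```

Going in without contact force. I'll continue down.

Call:
{"op": "servo_tool", "data": {"moves": [{"tx": 0,"ty": 0,"tz": 0.5,"twist": 0,"claw": 0},{"tx": 0,"ty": 0,"tz": 0.5,"twist": 0,"claw": 0},{"tx": 0,"ty": 0,"tz": 0.2,"twist": 0,"claw": 0},{"tx": 0,"ty": 0,"tz": 0,"twist": 0,"claw": 0}]}}

```text
time: 7.88
tcp_pos: [0.5622, -0.0605, 0.0042]
ee_rot: [-180.0, 0.0, -2.7]
wrist_force: [-0.6, -0.0, -0.5]
gripper_width: 0.0588
```

Call:
{"op": "servo_tool", "data": {"moves": [{"tx": 0,"ty": 0,"tz": 0.1,"twist": 0,"claw": 0},{"tx": 0,"ty": 0,"tz": 0,"twist": 0,"claw": 0},{"tx": 0,"ty": 0,"tz": 0,"twist": 0,"claw": 92},{"tx": 0,"ty": 0,"tz": 0,"twist": 0,"claw": 92},{"tx": 0,"ty": 0,"tz": 0,"twist": 0,"claw": 92}]}}

```text
time: 8.5
tcp_pos: [0.5623, -0.0606, 0.0034]
ee_rot: [180.0, -0.0, -2.7]
wrist_force: [0.4, -0.8, -0.2]
gripper_width: 0.0785
```

Call:
{"op": "servo_tool", "data": {"moves": [{"tx": 0,"ty": 0,"tz": -3,"twist": 0,"claw": 92},{"tx": 0,"ty": 0,"tz": -6,"twist": 0,"claw": 92},{"tx": -2,"ty": 3,"tz": -5,"twist": 0,"claw": 100},{"tx": -3,"ty": 4.7,"tz": -2,"twist": 0,"claw": 100},{"tx": -3,"ty": 4.7,"tz": -1,"twist": 0,"claw": 100},{"tx": 0,"ty": 0,"tz": 0,"twist": 0,"claw": 100},{"tx": 0,"ty": 0,"tz": 0,"twist": 0,"claw": 100}]}}

```text
time: 9.38
tcp_pos: [0.4765, -0.1805, 0.1732]
ee_rot: [-180.0, -0.0, -2.8]
wrist_force: [-0.5, -0.3, -0.0]
gripper_width: 0.0852
```

Run:
```python
from h import *
from rig import camera,camera_model
m=camera_model("wrist");a=camera("wrist");np.save("m8.npy",m,allow_pickle=True)
cv2.imwrite("pics/w8.png",cv2.resize(a[:,:,::-1],None,fx=1.5,fy=1.5,interpolation=cv2.INTER_CUBIC)); 
rel(.457,-.3,.14,90)
```

```text
total cm tx -1.40 ty 12.07 tz 3.30 twist -92.70 t=9.43 [ 0.4767 -0.1801  0.173 ] [-1.7998e+02  2.0000e-02 -2.7000e+00] [-0.8 -0.2  0.5] 0.0854
```

View pics/w8.png

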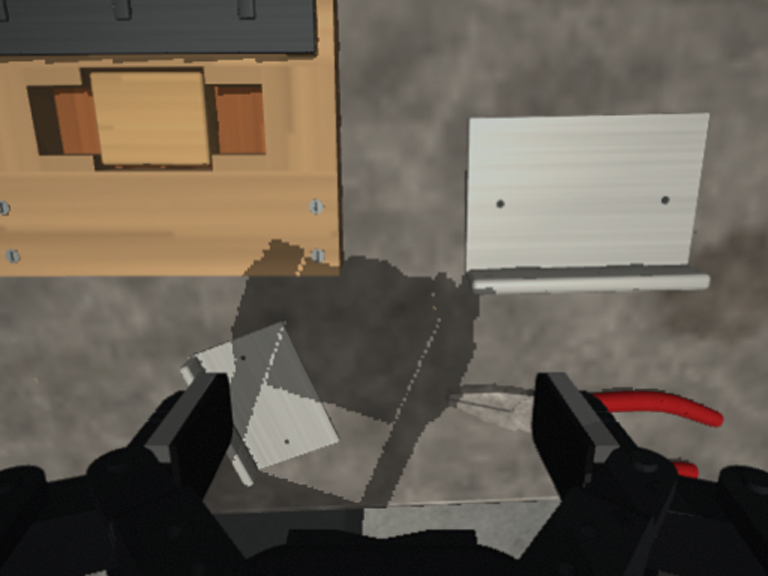

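The block sits flat in the pocket, with a thin even gap all round. The flashing's plate back edge runs (469,119)–(710,113) and its hem top is a strip at rows 276–291.

Run:
```python
from h import *
m=np.load("m8.npy",allow_pickle=True).item()
u=lambda L:(np.array(L,float)+.5)/1.5-.5
yw=lambda q:np.degrees(np.arctan2(-(q[0]-q[1])[0],(q[0]-q[1])[1]))
for s in(1,.965):
    mm=dict(m);mm['fy']*=s
    b=ray(mm,u([(469,119),(710,113)]),.004);f=ray(mm,u([(474,292),(709,288)]),.03);g=ray(mm,u([(474,275),(709,273)]),.03)
    print(s,b.round(4).tolist(),f.round(4).tolist(),g.round(4).tolist(),yw(b),yw(f),"size",np.linalg.norm(b[0]-b[1]))
    w=ray(mm,u([(27,87),(264,85)]),.03);print("well back",w,yw(w))
```

```text
1 [[0.5543, -0.2357, 0.004], [0.5515, -0.3753, 0.004]] [[0.4578, -0.2345, 0.03], [0.4537, -0.372, 0.03]] [[0.4681, -0.2345, 0.03], [0.4628, -0.3707, 0.03]] -1.1153590646332578 -1.7033813461426255 size 0.13958866258086067
well back [[ 0.58155201 -0.0008035   0.03      ]
 [ 0.57600616 -0.12511166  0.03      ]] -2.55448483242803
0.965 [[0.5575, -0.2357, 0.004], [0.555, -0.3749, 0.004]] [[0.4576, -0.2345, 0.03], [0.4536, -0.372, 0.03]] [[0.4682, -0.2345, 0.03], [0.4631, -0.3707, 0.03]] -1.0622041150776564 -1.6665644970478044 size 0.13913951822577256
well back [[ 0.58501148 -0.00163921  0.03      ]
 [ 0.57949646 -0.12549882  0.03      ]] -2.54949029649935
```

Call:
{"op": "servo_tool", "data": {"moves": [{"tx": -0.5,"ty": 6.1,"tz": 0,"twist": -10,"claw": 40},{"tx": 0,"ty": 0,"tz": 0,"twist": -10.5,"claw": 40},{"tx": 0,"ty": 0,"tz": 0,"twist": -10.5,"claw": 40},{"tx": 0,"ty": 0,"tz": 0,"twist": -10.5,"claw": 40},{"tx": 0,"ty": 0,"tz": 0,"twist": -10.5,"claw": 40},{"tx": 0,"ty": 0,"tz": 0,"twist": -10.5,"claw": 40},{"tx": 0,"ty": 0,"tz": 0,"twist": -10.5,"claw": 40},{"tx": 0,"ty": 0,"tz": 0,"twist": -10.5,"claw": 40}]}}

```text
time: 10.42
tcp_pos: [0.4697, -0.2378, 0.1727]
ee_rot: [-179.9, -0.0, 80.8]
wrist_force: [-0.4, 0.0, -0.2]
gripper_width: 0.0343
```

Run:
```python
from h import *
rel(.4607,-.3025,.10,88.6)
```

```text
total cm tx -6.53 ty 0.14 tz 7.27 twist -7.76 t=10.43 [ 0.4697 -0.2378  0.1727] [-1.7994e+02 -3.0000e-02  8.0840e+01] [-0.4  0.  -0.2] 0.0343
```

Call:
{"op": "servo_tool", "data": {"moves": [{"tx": -3.3,"ty": 0.1,"tz": 3.5,"twist": 0,"claw": 40},{"tx": -3.2,"ty": 0,"tz": 3.5,"twist": 0,"claw": 40},{"tx": 0,"ty": 0,"tz": 0,"twist": -6.5,"claw": 40},{"tx": 0,"ty": 0,"tz": 0,"twist": 0,"claw": 40},{"tx": 0,"ty": 0,"tz": 0,"twist": 0,"claw": 40}]}}

```text
time: 11.05
tcp_pos: [0.4598, -0.3025, 0.1035]
ee_rot: [180.0, 0.0, 86.8]
wrist_force: [0.3, 0.2, -0.4]
gripper_width: 0.0343
```

Run:
```python
from h import *
from rig import camera,camera_model
m=camera_model("wrist");a=camera("wrist");np.save("m9.npy",m,allow_pickle=True)
cv2.imwrite("pics/w9.png",cv2.resize(a[:,:,::-1],None,fx=1.5,fy=1.5,interpolation=cv2.INTER_CUBIC)); 
rel(.4607,-.3025,.10,88.6)
```

```text
total cm tx 0.02 ty 0.10 tz 0.37 twist -1.76 t=11.10 [ 0.4597 -0.3026  0.1037] [1.7997e+02 2.0000e-02 8.6840e+01] [0.4 0.2 0.9] 0.0343
```

View pics/w9.png

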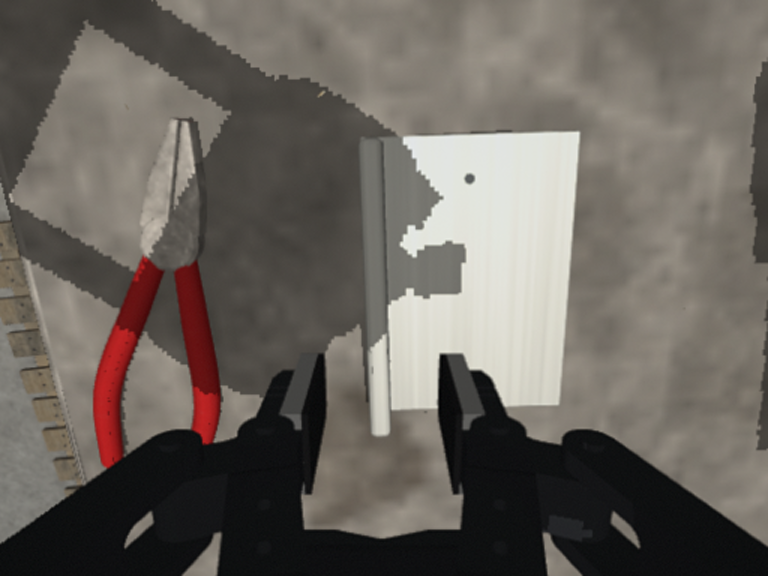

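Run:
```python
from h import *
m=np.load("m9.npy",allow_pickle=True).item()
u=lambda L:(np.array(L,float)+.5)/1.5-.5
yw=lambda q:np.degrees(np.arctan2(-(q[0]-q[1])[0],(q[0]-q[1])[1]))
for s in(1,.965):
    mm=dict(m);mm['fy']*=s
    A=ray(mm,u([(361,138),(383,138),(371,436),(389,436)]),.03); f=A[[0,2]];c=A.mean(0)
    B=ray(mm,u([(580,132),(559,405)]),.004)
    print(s,A.round(4).tolist(),yw(f),yw(A[[1,3]]),c,B.round(4).tolist(),yw(B))
    rel(c[0],c[1],.007,90+yw(A[[1,3]]))
```

```text
1 [[0.4568, -0.2333, 0.03], [0.4656, -0.2338, 0.03], [0.4524, -0.3713, 0.03], [0.4611, -0.3718, 0.03]] -1.7914759421578026 -1.8776873938328071 [ 0.45897521 -0.302546    0.03      ] [[0.5546, -0.2364, 0.004], [0.5514, -0.3751, 0.004]] -1.3166390198178082
total cm tx 0.01 ty -0.07 tz 9.67 twist -1.28 t=11.10 [ 0.4597 -0.3026  0.1037] [1.7997e+02 2.0000e-02 8.6840e+01] [0.4 0.2 0.9] 0.0343
0.965 [[0.4569, -0.2313, 0.03], [0.4657, -0.2318, 0.03], [0.4523, -0.3744, 0.03], [0.4609, -0.3748, 0.03]] -1.8558962690253376 -1.916286145694728 [ 0.4589512  -0.30305878  0.03      ] [[0.5545, -0.234, 0.004], [0.5516, -0.3778, 0.004]] -1.168762045247425
total cm tx -0.05 ty -0.07 tz 9.67 twist -1.24 t=11.10 [ 0.4597 -0.3026  0.1037] [1.7997e+02 2.0000e-02 8.6840e+01] [0.4 0.2 0.9] 0.0343
```

Call:
{"op": "servo_tool", "data": {"moves": [{"tx": 0,"ty": -0.05,"tz": 3.5,"twist": -1.4,"claw": 40},{"tx": 0,"ty": 0,"tz": 3,"twist": 0,"claw": 40},{"tx": 0,"ty": 0,"tz": 2.0,"twist": 0,"claw": 40},{"tx": 0,"ty": 0,"tz": 1.1,"twist": 0,"claw": 40},{"tx": 0,"ty": 0,"tz": 0,"twist": 0,"claw": 40}]}}

```text
time: 11.72
tcp_pos: [0.4587, -0.3031, 0.0073]
ee_rot: [-180.0, -0.0, 88.3]
wrist_force: [-0.4, -0.6, 1.0]
gripper_width: 0.0341
```

Call:
{"op": "servo_tool", "data": {"moves": [{"tx": 0,"ty": 0,"tz": 0,"twist": 0,"claw": 0},{"tx": 0,"ty": 0,"tz": 0,"twist": 0,"claw": 0},{"tx": 0,"ty": 0,"tz": 0,"twist": 0,"claw": 0},{"tx": 0,"ty": 0,"tz": 0,"twist": 0,"claw": 0}]}}

```text
time: 12.22
tcp_pos: [0.4592, -0.3035, 0.0085]
ee_rot: [179.9, 0.1, 88.3]
wrist_force: [-0.6, -0.3, 7.2]
gripper_width: 0.0088
```

Call:
{"op": "servo_tool", "data": {"moves": [{"tx": 0,"ty": 0,"tz": -0.5,"twist": 0,"claw": 0},{"tx": 0,"ty": 0,"tz": -2,"twist": 0,"claw": 0},{"tx": 0,"ty": 0,"tz": -4,"twist": 0,"claw": 0},{"tx": 0,"ty": 0,"tz": -2,"twist": 0,"claw": 0},{"tx": 0,"ty": 0,"tz": 0,"twist": 0.9,"claw": 0}]}}

```text
time: 12.85
tcp_pos: [0.4592, -0.3036, 0.0941]
ee_rot: [179.9, 0.1, 87.3]
wrist_force: [-0.3, -0.6, -1.8]
gripper_width: 0.0087
```

Run:
```python
from h import *
rel(.480,-.0565,.075,87.3)
```

```text
total cm tx 24.78 ty 0.93 tz 1.91 twist 0.05 t=12.85 [ 0.4592 -0.3036  0.0941] [1.7986e+02 9.0000e-02 8.7350e+01] [-0.3 -0.6 -1.8] 0.0087
```

Call:
{"op": "servo_tool", "data": {"moves": [{"tx": 3,"ty": 0.2,"tz": 0,"twist": 0,"claw": 0},{"tx": 5,"ty": 0.2,"tz": 0,"twist": 0,"claw": 0},{"tx": 5,"ty": 0.2,"tz": 0,"twist": 0,"claw": 0},{"tx": 5,"ty": 0.2,"tz": 0,"twist": 0,"claw": 0},{"tx": 4,"ty": 0.1,"tz": 0,"twist": 0,"claw": 0},{"tx": 2.8,"ty": 0,"tz": 0.5,"twist": 0,"claw": 0},{"tx": 0,"ty": 0,"tz": 1.4,"twist": 0,"claw": 0},{"tx": 0,"ty": 0,"tz": 0,"twist": 0,"claw": 0}]}}

```text
time: 13.85
tcp_pos: [0.4779, -0.056, 0.0712]
ee_rot: [-179.8, -0.0, 87.4]
wrist_force: [-0.5, 0.2, -0.4]
gripper_width: 0.0088
```

Run:
```python
from h import *
from rig import camera,camera_model
m=camera_model("wrist");a=camera("wrist");np.save("m10.npy",m,allow_pickle=True)
cv2.imwrite("pics/w10.png",cv2.resize(a[:,:,::-1],None,fx=1.5,fy=1.5,interpolation=cv2.INTER_CUBIC)); 
rel(.480,-.0565,.075,87.3)
b=camera("scene")[110:230,190:330,::-1]
cv2.imwrite("pics/s10.png",cv2.resize(b,None,fx=5,fy=5,interpolation=cv2.INTER_CUBIC));
```

```text
total cm tx -0.01 ty 0.17 tz -0.29 twist 0.05 t=13.90 [ 0.4783 -0.0563  0.0721] [-179.88   -0.     87.35] [ 0.3 -0.5 -0.8] 0.0084
```

View pics/w10.png

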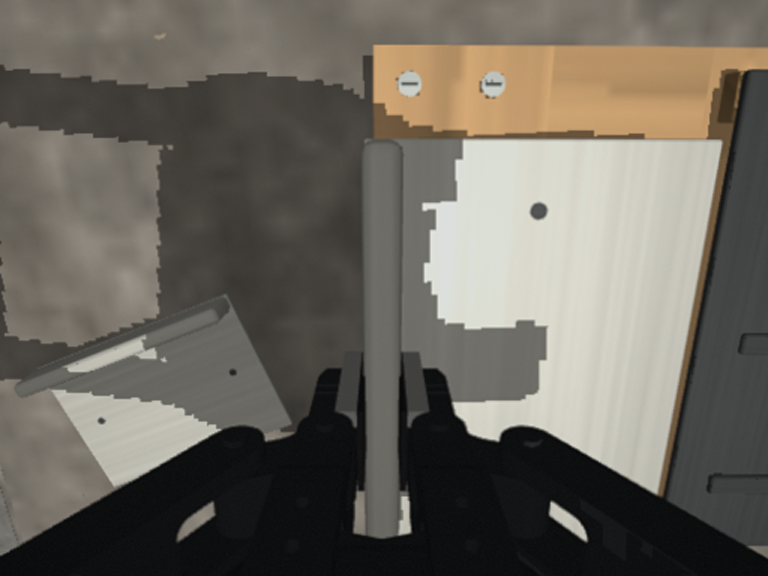

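View pics/s10.png

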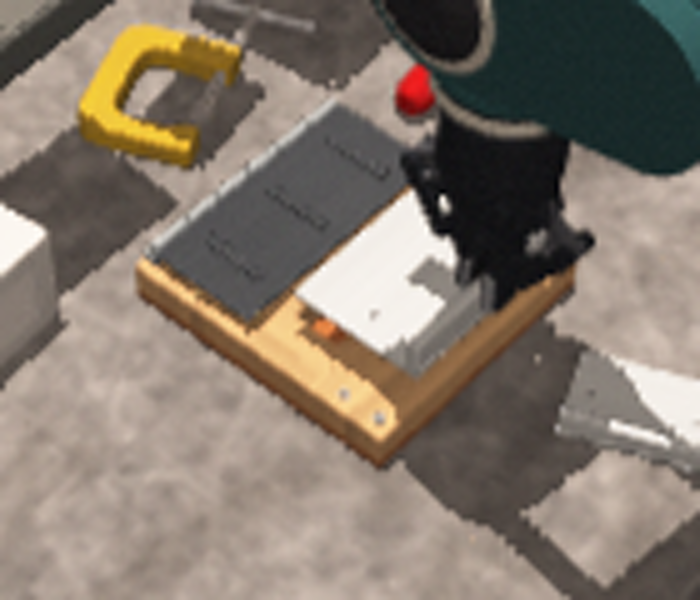

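Run:
```python
from h import *
m=np.load("m10.npy",allow_pickle=True).item()
u=lambda L:(np.array(L,float)+.5)/1.5-.5
yw=lambda q:np.degrees(np.arctan2(-(q[0]-q[1])[0],(q[0]-q[1])[1]))
for s in(1,.965):
    mm=dict(m);mm['fy']*=s
    E=ray(mm,u([(722,140),(663,495)]),.0676);S=ray(mm,u([(745,71),(669,495)]),.043)
    F=ray(mm,u([(375,46),(768,46)]),.03);H=ray(mm,u([(363,142),(403,142)]),.0936);C=ray(mm,u([(374,60),(374,130)]),.03)
    print(s,"edge",E[0],yw(E),"sh",S.round(4).tolist(),yw(S),"boardside",F.round(4).tolist(),np.degrees(np.arctan2(F[1,1]-F[0,1],F[1,0]-F[0,0])),"hem",H.round(4).tolist(),"front",C.round(4).tolist())
```

```text
1 edge [0.57557878 0.00973238 0.0676    ] -1.406704293722383 sh [[0.5955, 0.029, 0.043], [0.5903, -0.1273, 0.043]] -1.9144296370024843 boardside [[0.4815, 0.0426, 0.03], [0.6106, 0.0374, 0.03]] -2.299198143705368 hem [[0.4784, 0.014, 0.0936], [0.4873, 0.0136, 0.0936]] front [[0.4809, 0.0383, 0.03], [0.4798, 0.0162, 0.03]]
0.965 edge [0.57538401 0.01111528 0.0676    ] -1.0807501383930143 sh [[0.5952, 0.0312, 0.043], [0.5907, -0.131, 0.043]] -1.5647919220379654 boardside [[0.4816, 0.0452, 0.03], [0.6102, 0.04, 0.03]] -2.2923767951568186 hem [[0.4785, 0.0151, 0.0936], [0.4874, 0.0147, 0.0936]] front [[0.4811, 0.0408, 0.03], [0.4799, 0.018, 0.03]]
```

Call:
{"op": "servo_tool", "data": {"moves": [{"tx": 0,"ty": 0,"tz": 1.5,"twist": 0.3,"claw": 0},{"tx": 0,"ty": 0,"tz": 1.2,"twist": 0,"claw": 0},{"tx": 0,"ty": 0,"tz": 0.4,"twist": 0,"claw": 0},{"tx": 0,"ty": 0,"tz": 0,"twist": 0,"claw": 0}]}}

```text
time: 14.45
tcp_pos: [0.4787, -0.0558, 0.042]
ee_rot: [-180.0, -0.0, 87.1]
wrist_force: [-0.7, -0.4, -2.9]
gripper_width: 0.0086
```

Call:
{"op": "servo_tool", "data": {"moves": [{"tx": 0,"ty": 0,"tz": 0.2,"twist": 0,"claw": 0},{"tx": 0,"ty": 0,"tz": 0.1,"twist": 0,"claw": 0},{"tx": 0,"ty": 0,"tz": 0,"twist": 0,"claw": 0}]}}

```text
time: 14.82
tcp_pos: [0.4789, -0.0558, 0.0394]
ee_rot: [180.0, 0.0, 87.1]
wrist_force: [-0.1, -0.0, -1.2]
gripper_width: 0.0085
```

Run:
```python
from h import *
from rig import camera,camera_model
m=camera_model("wrist");a=camera("wrist");np.save("m11.npy",m,allow_pickle=True)
cv2.imwrite("pics/w11.png",cv2.resize(a[:,:,::-1],None,fx=1.5,fy=1.5,interpolation=cv2.INTER_CUBIC)); 
b=camera("scene")[110:230,190:330,::-1]
cv2.imwrite("pics/s11.png",cv2.resize(b,None,fx=5,fy=5,interpolation=cv2.INTER_CUBIC)); 
rel(.480,-.0565,.075,87.3)
```

```text
total cm tx -0.07 ty 0.11 tz -3.56 twist -0.21 t=14.93 [ 0.4789 -0.0558  0.0394] [179.99  -0.    87.09] [-0.3  0.1 -1.5] 0.0086
```

View pics/w11.png

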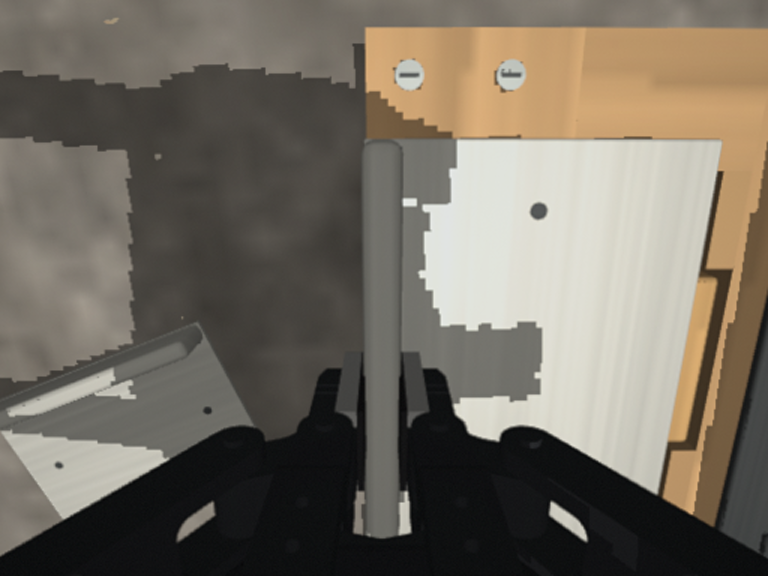

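View pics/s11.png

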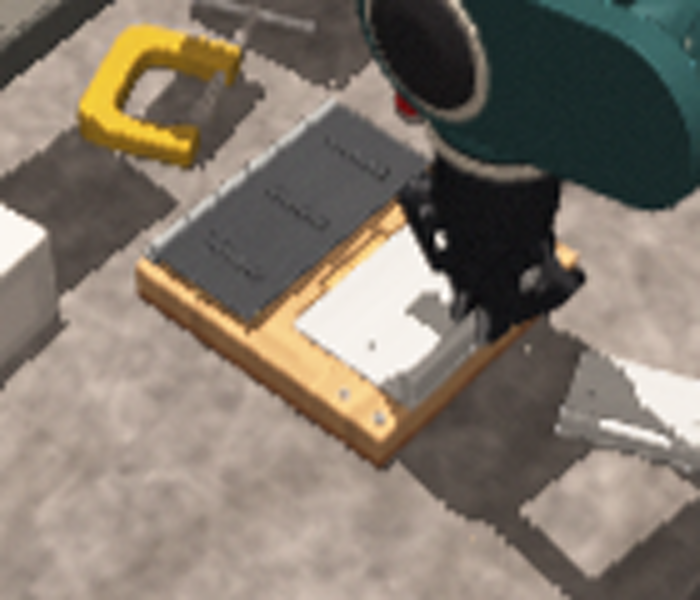

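Call:
{"op": "servo_tool", "data": {"moves": [{"tx": 0,"ty": 0,"tz": 0.08,"twist": 0,"claw": 0},{"tx": 0,"ty": 0,"tz": 0,"twist": 0,"claw": 0}]}}

```text
time: 15.18
tcp_pos: [0.4789, -0.0558, 0.0386]
ee_rot: [180.0, 0.0, 87.1]
wrist_force: [0.7, 1.0, -0.6]
gripper_width: 0.0087
```

Call:
{"op": "servo_tool", "data": {"moves": [{"tx": 0,"ty": 0,"tz": 0.06,"twist": 0,"claw": 0},{"tx": 0,"ty": 0,"tz": 0,"twist": 0,"claw": 0}]}}

```text
time: 15.42
tcp_pos: [0.479, -0.0558, 0.0386]
ee_rot: [180.0, 0.0, 87.1]
wrist_force: [-4.5, 1.4, 6.4]
gripper_width: 0.0091
```

Call:
{"op": "servo_tool", "data": {"moves": [{"tx": 0,"ty": 0.4,"tz": -0.04,"twist": 0,"claw": 0},{"tx": 0,"ty": 0.6,"tz": 0,"twist": 0,"claw": 0},{"tx": 0,"ty": 0.4,"tz": 0,"twist": 0,"claw": 0},{"tx": 0,"ty": 0,"tz": 0,"twist": 0,"claw": 0}]}}

```text
time: 15.92
tcp_pos: [0.4937, -0.0566, 0.0386]
ee_rot: [179.9, 0.0, 87.1]
wrist_force: [2.2, -0.5, 2.4]
gripper_width: 0.0085
```

Run:
```python
from h import *
from rig import camera,camera_model
m=camera_model("wrist");a=camera("wrist");np.save("m12.npy",m,allow_pickle=True)
cv2.imwrite("pics/w12.png",cv2.resize(a[:,:,::-1],None,fx=1.5,fy=1.5,interpolation=cv2.INTER_CUBIC)); 
rel(.480,-.0565,.075,87.3)
```

```text
total cm tx -0.06 ty -1.35 tz -3.65 twist -0.21 t=15.97 [ 0.4936 -0.0566  0.0385] [179.93   0.    87.09] [2.1 0.6 2.6] 0.0086
```

View pics/w12.png

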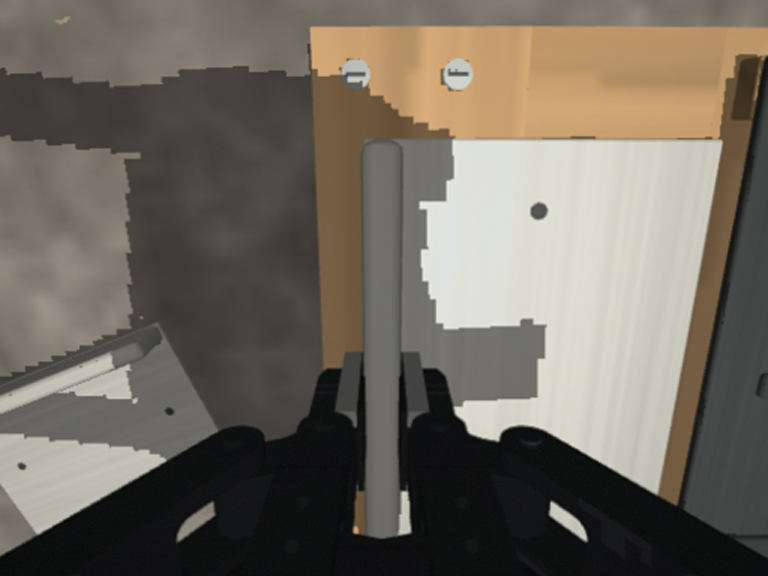

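Run:
```python
from h import *
m=np.load("m12.npy",allow_pickle=True).item()
u=lambda L:(np.array(L,float)+.5)/1.5-.5
yw=lambda q:np.degrees(np.arctan2(-(q[0]-q[1])[0],(q[0]-q[1])[1]))
E=ray(m,u([(722,140),(662,495)]),.034);S=ray(m,u([(768,60),(684,495)]),.039);S2=ray(m,u([(768,60),(684,495)]),.043)
print(E,yw(E),S,yw(S),yw(S2))
F=ray(m,u([(312,60),(322,350)]),.03);H=ray(m,u([(362,150),(365,350)]),.06)
print(yw(F),yw(H),F,H)
```

```text
[[ 0.59257169  0.00854535  0.034     ]
 [ 0.5887766  -0.10860453  0.034     ]] -1.8554579864740288 [[ 0.59863971  0.02827355  0.039     ]
 [ 0.59306522 -0.10478002  0.039     ]] -2.3990955548579476 -2.3990955548580097
-2.936082027933001 -2.5987247284956836 [[ 0.48084826  0.03471664  0.03      ]
 [ 0.47647923 -0.05046753  0.03      ]] [[ 0.49407382  0.01158396  0.06      ]
 [ 0.49183663 -0.03770705  0.06      ]]
```

Call:
{"op": "servo_tool", "data": {"moves": [{"tx": 0,"ty": 0.4,"tz": 0,"twist": 0.4,"claw": 0},{"tx": 0,"ty": 0.4,"tz": 0,"twist": 0,"claw": 0},{"tx": 0,"ty": 0.4,"tz": 0,"twist": 0,"claw": 0},{"tx": 0,"ty": 0,"tz": 0,"twist": 0,"claw": 0}]}}

```text
time: 16.48
tcp_pos: [0.5052, -0.0572, 0.0385]
ee_rot: [180.0, 0.0, 86.7]
wrist_force: [-0.3, 0.4, 5.0]
gripper_width: 0.0088
```

Run:
```python
from h import *
from rig import camera,camera_model
m=camera_model("wrist");a=camera("wrist");np.save("m13.npy",m,allow_pickle=True)
cv2.imwrite("pics/w13.png",cv2.resize(a[:,:,::-1],None,fx=1.5,fy=1.5,interpolation=cv2.INTER_CUBIC)); 
b=camera("scene")[110:230,190:330,::-1]
cv2.imwrite("pics/s13.png",cv2.resize(b,None,fx=5,fy=5,interpolation=cv2.INTER_CUBIC)); 
rel(.531,-.0591,.0386,87.3)
```

```text
total cm tx -0.04 ty 2.59 tz -0.01 twist -0.61 t=16.57 [ 0.5052 -0.0572  0.0385] [179.96   0.    86.69] [ 0.9 -0.4  4. ] 0.0087
```

View pics/w13.png

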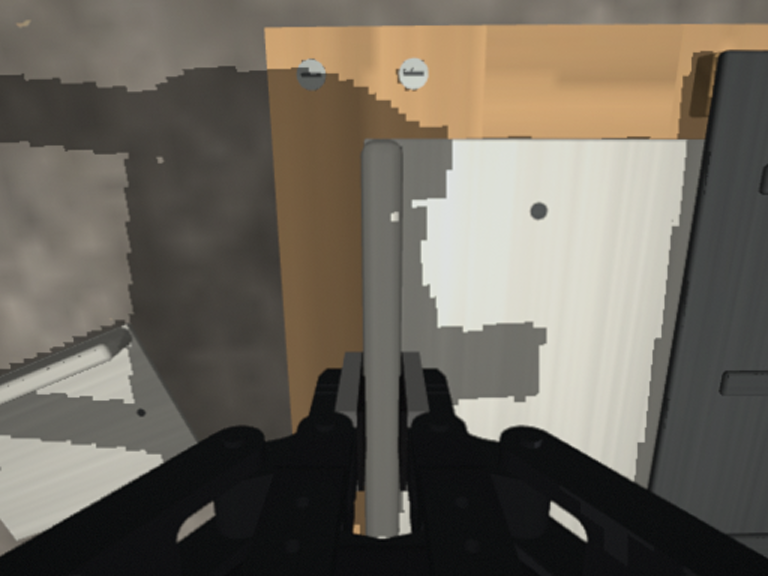

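View pics/s13.png

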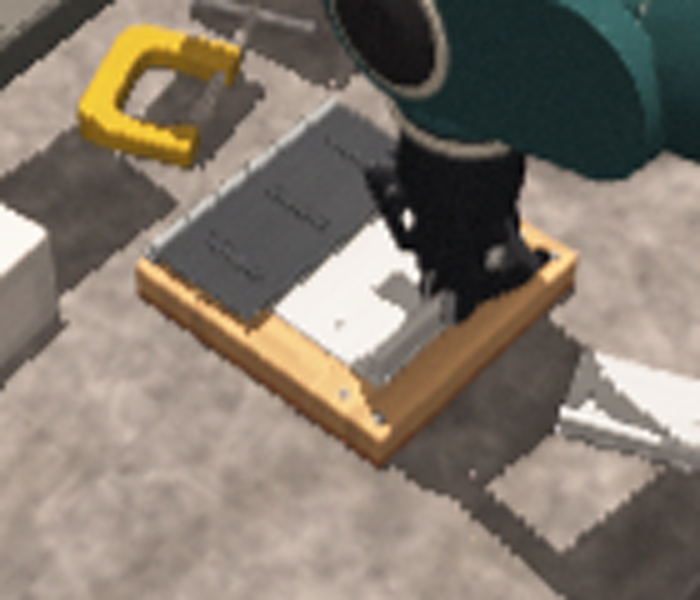

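Call:
{"op": "servo_tool", "data": {"moves": [{"tx": 0,"ty": 0.4,"tz": 0,"twist": 0,"claw": 0},{"tx": 0,"ty": 0.5,"tz": 0,"twist": 0,"claw": 0},{"tx": 0,"ty": 0.5,"tz": 0,"twist": 0,"claw": 0},{"tx": 0,"ty": 0.4,"tz": 0,"twist": 0,"claw": 0},{"tx": 0,"ty": 0.2,"tz": 0,"twist": 0,"claw": 0},{"tx": 0,"ty": 0,"tz": 0,"twist": 0,"claw": 0}]}}

```text
time: 17.32
tcp_pos: [0.5248, -0.0584, 0.0385]
ee_rot: [-180.0, 0.0, 86.7]
wrist_force: [-2.4, 0.4, 7.6]
gripper_width: 0.0088
```

Call:
{"op": "servo_tool", "data": {"moves": [{"tx": 0,"ty": 0.15,"tz": 0,"twist": 0,"claw": 0},{"tx": 0,"ty": 0.15,"tz": 0,"twist": 0,"claw": 0},{"tx": 0,"ty": 0.1,"tz": 0,"twist": 0,"claw": 0}]}}

```text
time: 17.7
tcp_pos: [0.5285, -0.0586, 0.0385]
ee_rot: [-179.9, 0.0, 86.7]
wrist_force: [-7.1, -0.4, 9.6]
gripper_width: 0.0089
```

Call:
{"op": "servo_tool", "data": {"moves": [{"tx": 0,"ty": 0.1,"tz": 0,"twist": 0,"claw": 0},{"tx": 0,"ty": 0,"tz": 0,"twist": 0,"claw": 0}]}}

```text
time: 17.95
tcp_pos: [0.5292, -0.0586, 0.0385]
ee_rot: [-179.9, 0.0, 86.7]
wrist_force: [-8.9, -0.4, 11.0]
gripper_width: 0.009
```

Call:
{"op": "servo_tool", "data": {"moves": [{"tx": 0,"ty": 0.1,"tz": 0,"twist": 0,"claw": 0},{"tx": 0,"ty": 0.1,"tz": 0,"twist": 0,"claw": 0},{"tx": 0,"ty": 0,"tz": 0,"twist": 0,"claw": 0}]}}

```text
time: 18.32
tcp_pos: [0.5295, -0.0589, 0.0385]
ee_rot: [-179.6, 0.0, 86.7]
wrist_force: [-30.6, 0.5, 25.1]
gripper_width: 0.0087
```

Run:
```python
from h import *
from rig import r,camera,camera_model
m=camera_model("wrist");a=camera("wrist");np.save("m14.npy",m,allow_pickle=True)
cv2.imwrite("pics/w14.png",cv2.resize(a[:,:,::-1],None,fx=1.5,fy=1.5,interpolation=cv2.INTER_CUBIC)); 
b=camera("scene")[110:230,190:330,::-1]
cv2.imwrite("pics/s14.png",cv2.resize(b,None,fx=5,fy=5,interpolation=cv2.INTER_CUBIC)); 
print(r.get_obs()['moment'])
rel(.531,-.0591,.0386,87.3)
```

```text
[-0.14767733  4.65751966  0.16406924]
total cm tx -0.02 ty 0.15 tz -0.01 twist -0.60 t=18.43 [ 0.5295 -0.0588  0.0385] [-1.7965e+02  3.0000e-02  8.6700e+01] [-29.8  -1.5  25. ] 0.0084
```

View pics/w14.png

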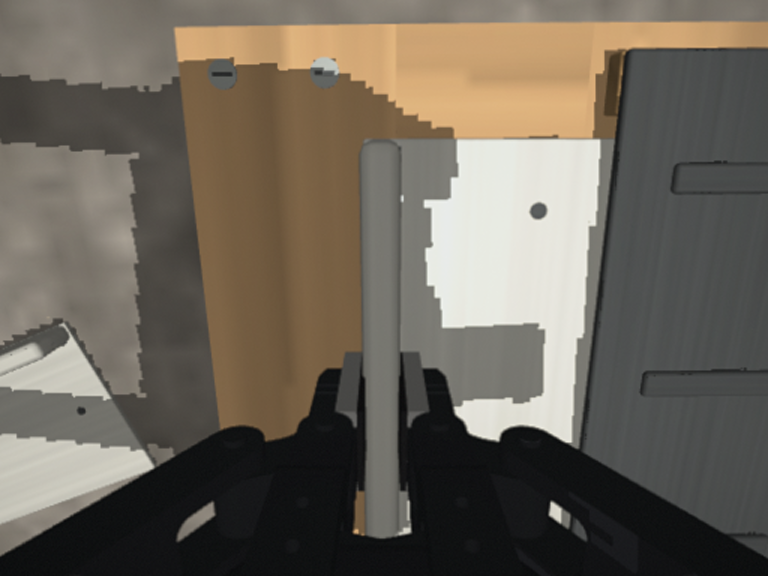

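View pics/s14.png

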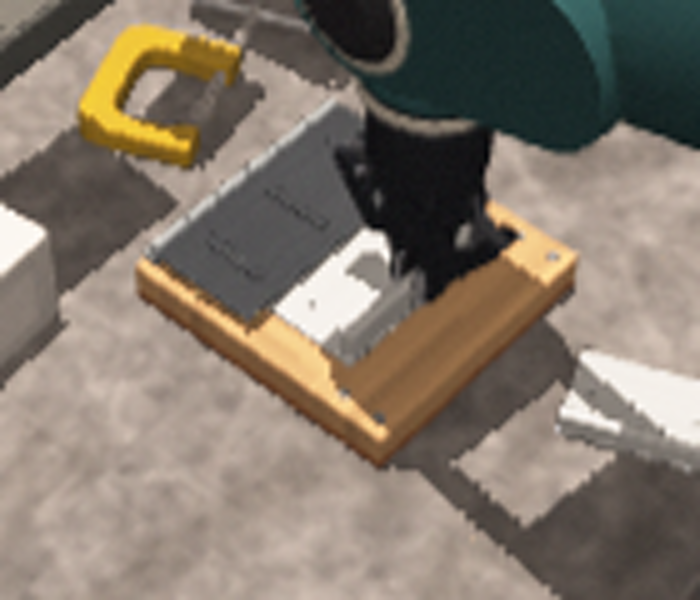

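Call:
{"op": "servo_tool", "data": {"moves": [{"tx": 0,"ty": -0.12,"tz": 0,"twist": 0,"claw": 0},{"tx": 0,"ty": 0,"tz": 0,"twist": 0,"claw": 0}]}}

```text
time: 18.68
tcp_pos: [0.5294, -0.0589, 0.0385]
ee_rot: [-179.8, 0.0, 86.7]
wrist_force: [-15.9, -2.4, 15.2]
gripper_width: 0.0088
```

Run:
```python
from h import *
from rig import r,camera_model
print(r.get_obs()['moment'])
rel(.531,-.0591,.0386,87.3)
m=np.load("m14.npy",allow_pickle=True).item()
u=lambda L:(np.array(L,float)+.5)/1.5-.5
yw=lambda q:np.degrees(np.arctan2(-(q[0]-q[1])[0],(q[0]-q[1])[1]))
S=ray(m,u([(615,140),(580,445)]),.039);S2=ray(m,u([(627,50),(587,445)]),.043)
H=ray(m,u([(360,150),(365,350)]),.06);G=ray(m,u([(401,150),(401,350)]),.06);F=ray(m,u([(178,50),(218,420)]),.03)
for n,q in dict(S=S,S2=S2,H=H,G=G,F=F).items(): print(n,q.round(4).tolist(),yw(q))
```

```text
[-0.33821903  2.47222729  0.0932356 ]
total cm tx -0.01 ty 0.16 tz -0.01 twist -0.61 t=18.68 [ 0.5294 -0.0589  0.0385] [-1.7983e+02  3.0000e-02  8.6690e+01] [-15.9  -2.4  15.2] 0.0088
S [[0.5967, 0.0074, 0.039], [0.5926, -0.0859, 0.039]] -2.5129405146397166
S2 [[0.5965, 0.0289, 0.043], [0.5932, -0.0832, 0.043]] -1.6765373221736888
H [[0.5301, 0.0094, 0.06], [0.528, -0.0399, 0.06]] -2.4688172509411923
G [[0.5394, 0.0088, 0.06], [0.5371, -0.0404, 0.06]] -2.627665197944208
F [[0.4813, 0.0373, 0.03], [0.4753, -0.0762, 0.03]] -3.041751213305867
```

Call:
{"op": "servo_tool", "data": {"moves": [{"tx": 0,"ty": -0.05,"tz": 0,"twist": 0,"claw": 0},{"tx": 0,"ty": 0,"tz": 0,"twist": 0,"claw": 0}]}}

```text
time: 18.92
tcp_pos: [0.5294, -0.0589, 0.0385]
ee_rot: [-179.9, 0.0, 86.7]
wrist_force: [-9.8, -2.6, 11.9]
gripper_width: 0.0086
```

Call:
{"op": "servo_tool", "data": {"moves": [{"tx": 0,"ty": -0.02,"tz": -0.01,"twist": 0,"claw": 0},{"tx": 0,"ty": 0,"tz": 0,"twist": 0,"claw": 0},{"tx": 0,"ty": 0,"tz": 0,"twist": 0,"claw": 0}]}}

```text
time: 19.3
tcp_pos: [0.5294, -0.0589, 0.0385]
ee_rot: [-179.9, 0.0, 86.7]
wrist_force: [-7.8, -2.1, 9.1]
gripper_width: 0.0085
```

Run:
```python
from h import *
from rig import r,camera,camera_model
f=[r.get_obs()['wrist_force']]
b=camera("scene")[110:230,190:330,::-1]
f.append(r.get_obs()['wrist_force'])
cv2.imwrite("pics/s15.png",cv2.resize(b,None,fx=5,fy=5,interpolation=cv2.INTER_CUBIC)); 
cv2.imwrite("pics/t15.png",cv2.resize(camera("top")[100:290,80:460,::-1],None,fx=2,fy=2,interpolation=cv2.INTER_CUBIC)); 
f.append(r.get_obs()['wrist_force'])
print(np.round(f,1));rel(.53,-.059,.0386,87)
# shingle corners before/after in scene
a0=cv2.imread("pics/scene0.png")[110:230,190:330].astype(int);d=np.abs(a0-b).sum(2)
print("shingle left half diff",d[20:62,30:55].mean(),"max",d[20:62,30:55].max())
```

```text
[[-7.8 -2.1  9.1]
 [-7.8 -2.5  8.3]
 [-8.2 -3.1  9.6]]
total cm tx -0.01 ty 0.06 tz -0.01 twist -0.30 t=19.40 [ 0.5294 -0.0589  0.0385] [-1.7992e+02  4.0000e-02  8.6700e+01] [-8.2 -3.1  9.6] 0.0085
shingle left half diff 14.39904761904762 max 88
```

View pics/t15.png

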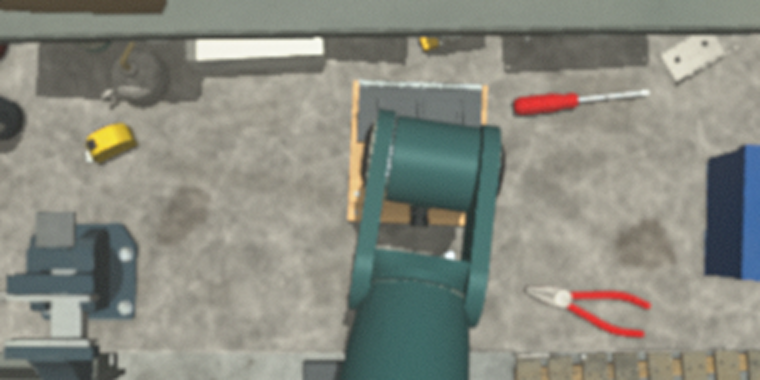

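View pics/s15.png

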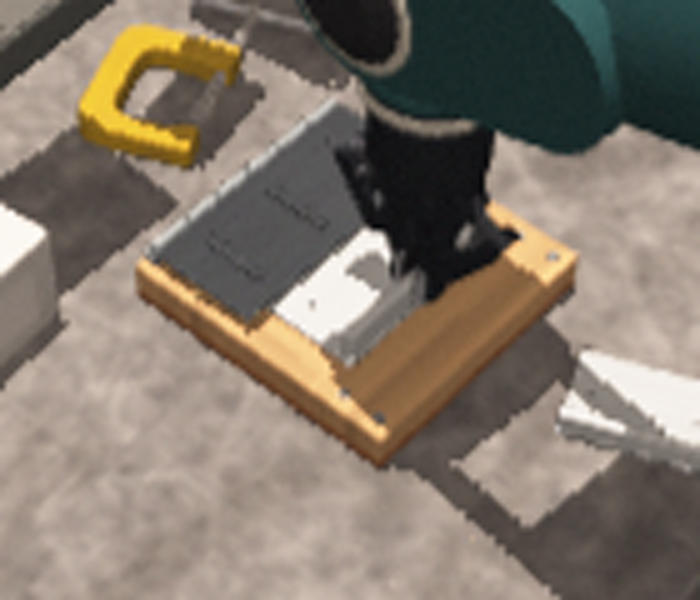

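```bash
python3 -c "
from rig import ticket
print(ticket.sign_off())"
```

```text
the job is handed in; nothing more can be done
None
```

I set the block flat in the pocket and let go of it. I then slid the large flashing under the shut shingle until it hit the stop, and handed the job in at about 19.4 s still gripping the hem.

**Last checks**
- **Home against the stop:** the flashing came to a hard stop (about 30 N at the peak, then eased to about 8 N). Hem to shingle edge measured 62 mm, which is the home distance.
- **Square:** the yaw matched the shingle edge to about 0.1°.
- **Pressing down:** the wrist force was about 8–10 N, with another 1.4 N or so from the flashing's weight. During the stop contact it briefly reached 25 N.
- **Shingle and bystanders:** the shingle looked shut. The tape measure, pliers and screwdriver appeared not to have moved.
- **Block:** it was seen flat with an even gap all round after release. The flashing covers it now, so I could not look again at the end.

**Disagreements**
- **Pocket position:** measured from the board's front edge, the pocket came out about 5 mm further back than its own corners and wells and the shingle edge showed. I trusted those features, and the block went in without any contact force.
- **Flashing yaw:** the wrist camera's readings of the flashing varied by about 0.5°.
- **Shingle picture check:** the numerical before/after comparison of the shingle was inconclusive because of shadows, so the shut reading is by eye.

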